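# Unlatch, check, load and latch the key-rack slide

### The arm

A 6-joint arm with a two-finger parallel gripper is mounted at the origin on the work surface. World frame = base frame: x ahead of the robot, y to its left, z up, the work surface at z = 0. Lengths are in mm, angles in rad, forces in N, time in s.
With the tool pointing down it reaches from about 400 to 925 mm from the base axis. Payload 3.4 kg.
Tool frame: the origin (TCP) lies midway between the tips of the shut fingers; the grasp point (between the pads) lies 19 mm behind it; z points along the fingers, y is the direction in which the jaws open and shut (so a half turn about z gives the same grasp; the last joint's range is limited). The gripper opens to 85 mm and grips with 20 to 120 N. Pads are 22 mm wide; open, the fingers measure 114 mm over their backs; the gripper's body (76 mm by 85 mm) begins 54 mm behind the grasp point. The pads swing forward as they close: fully open they stand 13 mm farther back than shut.
Start: joints at [1.232, 0.307, 1.506, -0, 1.328, -0.073], TCP at [151.065, 554.807, 231.305] pointing down, gripper open.
Joint ranges: [-3.12, 3.12], [-1.05, 2.28], [0.14, 2.33], [-1.42, 4.57], [0.1, 2.73], [-2.68, 2.68]. Speed limits (rad/s): [2.57, 2.57, 3.14, 3.14, 3.14, 3.14].

### API

Orientations are given as a 3x3 rotation matrix whose columns are the frame's x, y, z axes.
In Python, from workcell import telemetry, viewer, manip gives the robot as it stands.
- The arm moves only by the shell command python3 -m jog 'ROWS' [FORCE]. ROWS is a JSON object of lists of equal length, an entry for each row: "translation": the shift along the tool's x, y, z in units of 40 mm (1.0 is 40 mm), a list of three; "twist": the turn about the tool's z in units of 6 degrees (1.0 is 6 degrees); "grip": the closure, from 0 (fully open) to 1 (shut). In form: {"translation": [[dx, dy, dz], ...], "twist": [twist, ...], "grip": [grip, ...]}. A call has exactly 8 rows; each row shifts and turns the commanded pose from where the row before left it, along the tool's axes as they then stand; what a row does not reach is not made up. A row lasts 1/8 s, in which the tool goes at most 62.5 mm and 10.7 degrees, less where a joint would pass 70% of its speed; a pose out of reach is approached as far as the arm can. A call is refused whole if a number of a shift passes 1 or a number of a turn 1, either way. A call with a gripper value outside its range is refused whole. The fingers move at their own pace and stop on an object; FORCE is the grip in N (left out, the last holds). Time passes only in rows, so rows that do not move let the fingers close, or fill a call up. It gives the time, the measured TCP pose, the force and the opening at its end, in the units of the state.
- telemetry.get_obs(): the state, without advancing time (a new reading comes with each control period).
- viewer.read_camera(name): name is "scene" or "top" or "wrist"; returns a dict with "frame" (384x512x3 uint8, red, green, blue), "range_z" (384x512 float32, mm along the optical axis (not along the pixel's ray), 0 where there is no reading), "mtx" (3x3 intrinsics, pixels), "D" ([k1, k2, p1, p2, k3] as OpenCV has them; the pictures are not rectified), "pose" (4x4, takes a point from camera to world coordinates). Camera axes: x right, y down, z forward; pixel columns grow to the right and rows downward; lengths in mm; the calibration is good to about 2 mm. A picture is of the moment at which its call begins.
- manip.job_done(): hands the job in, once; it reports no verdict.
The state is a dict: "time_s": time; "q": joint angles; "dq": joint speeds; "joint_torque": joint torques, N m; "tool_pos": TCP position; "orientation": TCP orientation; "ft_force": force on the tool from outside, world axes, zero at the start; "wrist_torque": the same for the moment, N m; "gripper_width": finger opening in mm.
Only numpy, scipy, OpenCV 4.12 (cv2) and the standard library are available. Lean on these libraries where they do the work, as an engineer would, in place of code of your own. Each camera call takes 0.05 s, during which the arm holds its last target. There are 200 camera calls.

### The job

On the repair bench, swing the slide's hinged latch up until it stands about upright, then run the empty slide carriage slowly by its black knob through its full travel to feel for sticky spots: first right out to the end away from the latch, then right back home to the latch end. With it home, load every finned key rack on the bench onto it, fins fully down between the carriage's fins and central across it, then run the loaded carriage right out and right back home the same way. Only when it is home for that last time swing the latch back down until it rests in its catch, leaving the racks seated and the other things on the bench undisturbed.

Things in the scene. Friction and masses are not known exactly. Their poses are not given: they have to be found in the camera images.
- slide: the fixed slide base, dark steel with two rails; up to 130 (x) x 507 (y) mm: rail plate from y = -175 to +187 mm, then a latch foot to y = -320 mm. Origin on the bench under the middle of the travel, z up; the carriage travels along its y. Its place and yaw vary.
- carriage (a joint): travel of the aluminium carriage along the slide's +y, m: 0 = home (latch end) stop, 0.150 = far stop. It stays where it is left; about 2 N friction plus light damping. To be moved slowly, below 0.4 m/s.
- knob (a point): grip point on the carriage's upright black knob, a round post 18 mm in diameter reaching from 36 to 111 mm above the bench; this point is on its axis at 92 mm. It stands 75 mm to the slide's -x of the carriage's middle, 25 mm clear of the ends of the carriage fins (axis to fin); the tab under it is 40 mm high. Axes as the slide's.
- bed (a point): centre of the aluminium carriage's floor, 40 mm above the bench; axes as the slide's. On it stand 10 fins along x, 5 mm thick, 100 long, 26 high, at y = -81, -63, .. +81 mm: 9 gaps of 13 mm for the racks' 5 mm fins. A seated rack has the feet of its fins on this floor, its x along this x (either way round), middle at x = 0, and fills three neighbouring gaps.
- bay0 (a point): place for a rack on the carriage floor: a rack's origin comes here, with its x along this x. Bay 0 is at y = -54 mm from the bed's centre. Any rack may go to any bay.
- bay1 (a point): place for a rack on the carriage floor: a rack's origin comes here, with its x along this x. Bay 1 is at y = 0 mm from the bed's centre. Any rack may go to any bay.
- bay2 (a point): place for a rack on the carriage floor: a rack's origin comes here, with its x along this x. Bay 2 is at y = 54 mm from the bed's centre. Any rack may go to any bay.
- latch (a joint): angle of the hinged latch, rad: 0 = level, resting in the fork of the catch on the carriage's end (when the carriage is home); grows as its end swings up and away from the carriage, to 1.8. It starts shut, stands upright at 1.57, and stays where it is left (stiff hinge, about 1 N at its end); it turns about the slide's x axis through latch_hinge.
- latch_grip (a point): grip point on the latch's black thumb bar, 14 mm round, along the slide's x, 85 mm from the hinge axis. The bar runs 50 mm towards -x from the 12 mm wide steel arm; this point is 34 mm from the arm's middle, 105 mm high when shut. Pinch it from above with fingers closing along the slide's y (it turns in the grip) or push it over and down.
- latch_hinge (a point): the latch's hinge axis (along the slide's x) at the arm's middle, 105 mm above the bench, between two steel cheeks 120 mm high. Standing upright its end is 200 mm above the bench: carry things clear of it. When shut the arm points to the slide's +y; at angle a the thumb bar is 85 mm x cos a to +y of the hinge and 85 mm x sin a above it.
- rack0: finned key rack, grey plastic, 90 (x) x 41 (y) x 68 mm, 0.18 kg; origin centre of underside, z up. 3 fins along x, 5 mm thick, 30 deep, at y = -18, 0, 18 mm, under a 6 mm plate (top at z 36; flat clarinet keys on its ends). Wooden grip bar across its middle: 14 mm thick in x, 41 long in y, z 36 to 68; grip it with fingers closing along x. Alike turned half round. One rack may be absent.
- rack1: finned key rack, grey plastic, 90 (x) x 41 (y) x 68 mm, 0.18 kg; origin centre of underside, z up. 3 fins along x, 5 mm thick, 30 deep, at y = -18, 0, 18 mm, under a 6 mm plate (top at z 36; flat clarinet keys on its ends). Wooden grip bar across its middle: 14 mm thick in x, 41 long in y, z 36 to 68; grip it with fingers closing along x. Alike turned half round. One rack may be absent.
- rack2: finned key rack, grey plastic, 90 (x) x 41 (y) x 68 mm, 0.18 kg; origin centre of underside, z up. 3 fins along x, 5 mm thick, 30 deep, at y = -18, 0, 18 mm, under a 6 mm plate (top at z 36; flat clarinet keys on its ends). Wooden grip bar across its middle: 14 mm thick in x, 41 long in y, z 36 to 68; grip it with fingers closing along x. Alike turned half round. One rack may be absent.
- bell: bystander: a black clarinet bell, 76 mm in diameter, 105 mm high; stays where it is. Origin at the centre of its underside.
- barrel: bystander: a black clarinet barrel with two metal rings, 35 mm in diameter, 65 mm high; stays where it is. Origin at the centre of its underside.
- driver: bystander: a screwdriver lying on the bench, about 200 mm; stays where it is. Its x runs along it.
- oil: bystander: a small bottle of key oil, 40 mm in diameter, 90 mm high; stays where it is. Origin at the centre of its underside.
- grease: bystander: a jar of cork grease, 60 mm in diameter, 50 mm high; stays where it is. Origin at the centre of its underside.
- mug: bystander: a white mug, 80 mm in diameter, 90 mm high; stays where it is. Origin at the centre of its underside.
There are look-alikes about, which are no part of the job. Leave any purple or red look-alike of the rack0 alone.

How it is judged:
By the outcome, as a careful person would: the job done as asked, in the order asked, and still so for the second after the job is handed in, with the robot touching nothing.
Of rack0, rack1, rack2 only 2 to 3 are there at a start; the rules pass over those that are not, and their reading is None.
At some moment in a run one of rack0, rack1, rack2 may be knocked a few centimetres aside while the robot is not near it.
It also fails if it takes over 210 s, if anything falls off the work surface, if the arm or the gripper's body presses on something with over 40 N, if the wrist force passes 120 N, or if a joint passes its speed limit or range.

## Working session

There is one attempt and no reset: what is moved stays moved. The work goes in short steps, Python scripts to look and compute and a shell command to move; the robot and the scene stay as the last step left them, time stands still between calls to the robot, and variables do not carry over. Pictures are saved under pics/ and viewed, about 12 in all and at most 16, crops included, and the job is handed in when it is done.

```bash
mkdir -p pics; ls
cat > h.py <<'E'
import numpy as np,cv2
from workcell import telemetry,viewer,manip
def shot(n):
    return viewer.read_camera(n)
def save(c,fn,crop=None,s=1):
    f=c["frame"][:,:,::-1]
    if crop: x0,y0,x1,y1=crop; f=f[y0:y1,x0:x1]
    if s!=1: f=cv2.resize(f,None,fx=s,fy=s,interpolation=cv2.INTER_CUBIC)
    cv2.imwrite('pics/'+fn,f)
def ray(c,uv):
    p=cv2.undistortPoints(np.array(uv,float).reshape(-1,1,2),c["mtx"],np.array(c["D"]))[:,0]
    d=np.c_[p,np.ones(len(p))]; P=np.array(c["pose"])
    return P[:3,3],d@P[:3,:3].T,d
def onz(c,uv,z):
    o,d,_=ray(c,uv); t=(z-o[2])/d[:,2]; return o+d*t[:,None]
def cloud(c):
    h,w=c["range_z"].shape; u,v=np.meshgrid(np.arange(w),np.arange(h))
    o,d,_=ray(c,np.c_[u.ravel(),v.ravel()]); r=c["range_z"].ravel()
    X=o+d*r[:,None]; X[r<=0]=np.nan; return X.reshape(h,w,3)
def st():
    s=telemetry.get_obs(); print(round(s["time_s"],2),np.round(s["tool_pos"],1),np.round(np.array(s["orientation"]),3).tolist(),'F',np.round(s["ft_force"],1),'w',round(float(s["gripper_width"]),1),'q',np.round(s["q"],2)); return s
E
python3 - <<'E'
from h import *
st()
a=shot("top");b=shot("scene")
save(a,'top0.png',s=1.5);save(b,'scene0.png',s=1.5)
np.save('top0.npy',a,allow_pickle=True)
print(np.round(a["pose"],2),a["mtx"],a["D"])
E
```

```text
pics
0.0 [150.8 554.2 230.4] [[-0.965, 0.263, -0.001], [0.263, 0.965, -0.002], [0.0, -0.002, -1.0]] F [-0.6  0.1  0. ] w 85.1 q [ 1.23  0.31  1.51  0.    1.33 -0.07]
[[-3.0000e-02 -1.0000e+00  9.0000e-02  4.3179e+02]
 [-1.0000e+00  3.0000e-02  0.0000e+00 -1.3017e+02]
 [-1.0000e-02 -9.0000e-02 -1.0000e+00  1.3158e+03]
 [ 0.0000e+00  0.0000e+00  0.0000e+00  1.0000e+00]] [[395.98258025   0.         248.83589373]
 [  0.         395.98258025 192.74691491]
 [  0.           0.           1.        ]] [-0.14010092  0.          0.          0.          0.        ]
```

View pics/top0.png

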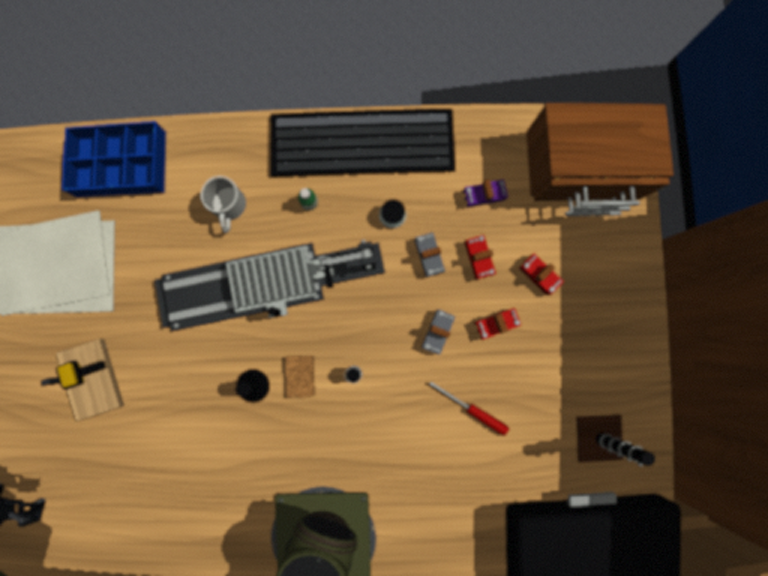

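View pics/scene0.png

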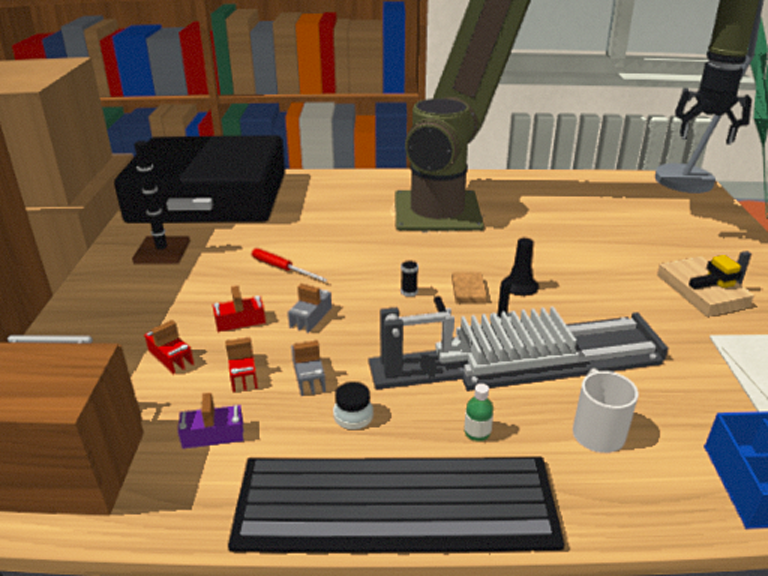

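Top view (1.5x): slide from (160,300) to (382,258), with carriage (270,278), knob (278,310) and latch (345,265). Rack candidates are grey (430,255) and grey (438,332), which I want. Red (480,257), (541,273) and (497,323) and purple (486,193) are look-alikes. So two racks are present.

Run:
```python
from h import *
c=np.load('top0.npy',allow_pickle=True).item(); X=cloud(c); f=c["frame"].astype(int)
print('table z',np.nanmedian(X[240:260,120:150,2]))
hsv=cv2.cvtColor(c["frame"],cv2.COLOR_RGB2HSV)
def box(u0,v0,u1,v1):
    m=np.zeros(X.shape[:2],bool); m[v0:v1,u0:u1]=1; return m
def rect(m,name):
    P=X[m][:,:2]; r=cv2.minAreaRect(P.astype(np.float32)); print(name,m.sum(),np.round(r[0],1),np.round(r[1],1),round(r[2],1),'zmed',np.nanmedian(X[m][:,2]))
z=X[...,2]
b=box(100,155,262,225)
rect(b&(z>55)&(z<72)&(X[...,0]>0),'fins')
rect(b&(z>8)&(z<50),'base')
k=b&(z>85)&(z<125); print('high pts',np.round(X[k],0)[::6].tolist())
for n,q in (('A',box(270,150,302,190)),('B',box(274,202,310,240))):
    rect(q&(z>20)&(z<48),n+' plate'); rect(q&(z>52),n+' bar')
save(c,'crop0.png',(100,140,320,245),3.5)
```

```text
table z 0.21662686253444008
fins 663 [569.9  24.5] [134.8 309.2] 9.4 zmed 65.46810927487172
base 3960 [564.4 105.5] [512.2 223.3] 88.6 zmed 17.69958004349826
high pts [[640.0, -102.0, 107.0], [635.0, -112.0, 117.0], [631.0, -99.0, 124.0], [631.0, -118.0, 121.0], [629.0, -105.0, 120.0], [629.0, -124.0, 118.0], [625.0, -117.0, 121.0], [622.0, -108.0, 122.0], [620.0, -99.0, 119.0], [620.0, -117.0, 112.0], [617.0, -108.0, 114.0], [615.0, -95.0, 108.0], [613.0, -114.0, 118.0], [612.0, -83.0, 113.0], [612.0, -101.0, 108.0], [611.0, -120.0, 110.0], [610.0, -74.0, 108.0], [608.0, -92.0, 114.0], [608.0, -111.0, 115.0], [608.0, -18.0, 109.0], [607.0, -55.0, 109.0], [606.0, -74.0, 113.0], [606.0, -92.0, 110.0], [604.0, -111.0, 121.0], [603.0, -129.0, 119.0], [605.0, -34.0, 110.0], [604.0, -52.0, 113.0], [603.0, -71.0, 113.0], [603.0, -89.0, 112.0], [601.0, -114.0, 119.0], [604.0, -14.0, 97.0], [601.0, -34.0, 113.0], [600.0, -52.0, 113.0], [600.0, -70.0, 109.0], [598.0, -108.0, 121.0], [597.0, -126.0, 119.0], [598.0, -31.0, 113.0], [597.0, -49.0, 116.0], [595.0, -101.0, 117.0], [596.0, -120.0, 1
[... 165 characters left out ...]
], [590.0, -110.0, 88.0], [586.0, -24.0, 111.0], [584.0, -116.0, 110.0], [582.0, -31.0, 116.0], [580.0, -30.0, 110.0], [576.0, -36.0, 113.0], [570.0, -27.0, 114.0], [567.0, -30.0, 111.0], [564.0, -33.0, 112.0], [561.0, -39.0, 112.0], [555.0, -30.0, 110.0], [551.0, -33.0, 115.0], [549.0, -36.0, 113.0], [509.0, 83.0, 106.0], [506.0, 76.0, 111.0], [503.0, 76.0, 112.0], [500.0, 79.0, 111.0], [497.0, 79.0, 110.0], [494.0, 80.0, 108.0]]
A plate 303 [ 619.3 -250.3] [89.9 41.9] 15.1 zmed 36.281655605777814
A bar 63 [ 619.2 -250.2] [14.1 40.8] 15.4 zmed 67.9105831808995
B plate 308 [ 449.8 -263.5] [41.5 89.9] 66.1 zmed 36.28644798523817
B bar 59 [ 449.6 -263.3] [40.4 13.8] 66.7 zmed 67.89853873522407
```

View pics/crop0.png

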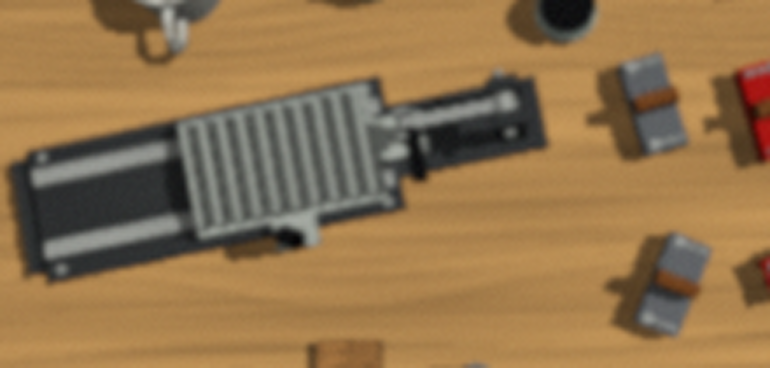

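Run:
```python
from h import *
c=np.load('top0.npy',allow_pickle=True).item(); X=cloud(c); z=X[...,2]
m=(z>60)&(z<70)&(X[...,0]>505)&(X[...,0]<640)&(X[...,1]>-10)&(X[...,1]<190)
def r(m):
    P=X[m]; q=cv2.minAreaRect(P[:,:2].astype(np.float32)); print(m.sum(),np.round(q[0],1),np.round(q[1],1),round(q[2],2),np.round(np.nanmedian(P[:,2]),1))
r(m)
m2=(z>5)&(z<60)&(X[...,0]>480)&(X[...,0]<665)&(X[...,1]>-180)&(X[...,1]<290); r(m2)
k=(z>105)&(z<118)&(X[...,1]>60)&(X[...,1]<110)&(X[...,0]<530); r(k)
k=(z>106)&(z<120)&(X[...,1]>-45)&(X[...,1]<-10)&(X[...,0]<590); r(k)
q=X[m2]; 
# right/left rails edges: -> yaw by long edge of fins handled
```

```text
537 [564.1  95.6] [123. 167.] 9.53 65.8
3585 [571.5  55.8] [182.6 468.4] 0.06 19.0
27 [501.3  81.9] [15.2 15.8] 27.29 110.5
73 [567.4 -30.4] [45.7 19.4] 10.39 111.5
```

```bash
cat >> h.py <<'E'
import json,os
def plan(t,ang=None):
    """t: TCP world target; ang: wanted world angle (deg) of tool y (mod 180). Prints twist units, then tool-axis shift units after the twist."""
    s=telemetry.get_obs(); R=np.array(s["orientation"]); p=np.array(s["tool_pos"]); cur=np.degrees(np.arctan2(R[1,1],R[0,1])); tw=0
    if ang is not None:
        tw=-((ang-cur+90)%180-90)
    a=np.radians(cur-tw); y=np.array([np.cos(a),np.sin(a),0]); z=np.array([0,0,-1.]); x=np.cross(y,z)
    d=np.array(t)-p
    print('p',np.round(p,1),'yang',round(cur,1),'q6',round(s["q"][5],2),'twist units',round(tw/6,2),'shift units',np.round(d@np.c_[x,y,z]/40,2))
PSI=10.0; KNOB=np.array([501.3,81.9])
def sl(x,y,ref=None):  # slide axes offset from bed home centre -> world xy
    c,s=np.cos(np.radians(PSI)),np.sin(np.radians(PSI)); b=KNOB+75*np.array([c,s])
    return b+np.array([c*x-s*y,s*x+c*y])
E
python3 -c "
from h import *
plan([567,-30,200],100)"
```

```text
p [150.9 554.2 230.5] yang 74.8 q6 -0.07 twist units -4.21 shift units [ -7.71 -16.19   0.76]
```

```bash
python3 -m jog '{"translation":[[0,0,0],[0,0,0],[0,0,0],[0,0,0],[0,0,0],[-0.45,-0.95,0],[-0.45,-0.95,0],[-0.45,-0.95,0]],"twist":[-1,-1,-1,-1,-0.2,0,0,0],"grip":[0.2,0.2,0.2,0.2,0.2,0.2,0.2,0.2]}' 30
python3 -m jog '{"translation":[[-0.45,-0.95,0],[-0.45,-0.95,0],[-0.45,-0.95,0],[-0.45,-0.95,0],[-0.45,-0.95,0],[-0.45,-0.95,0],[-0.45,-0.95,0],[-0.45,-0.95,0]],"twist":[0,0,0,0,0,0,0,0],"grip":[0.2,0.2,0.2,0.2,0.2,0.2,0.2,0.2]}'
python3 -m jog '{"translation":[[-0.45,-0.95,0],[-0.45,-0.95,0],[-0.45,-0.95,0],[-0.45,-0.95,0],[-0.45,-0.95,0],[-0.45,-0.95,0],[0,0,0],[0,0,0]],"twist":[0,0,0,0,0,0,0,0],"grip":[0.2,0.2,0.2,0.2,0.2,0.2,0.2,0.2]}'
python3 - <<'E'
from h import *
plan([567,-30,200],100)
c=shot("wrist");X=cloud(c);z=X[...,2];np.save('w.npy',c,allow_pickle=True)
save(c,'w1.png',s=1.5)
m=(z>105)&(z<116); print(m.sum()); 
n,l,s,cc=cv2.connectedComponentsWithStats(m.astype(np.uint8))
for i in range(1,n):
    if s[i,4]>80:
        P=X[l==i]; print(s[i],[np.round(v,1) for v in cv2.minAreaRect(P[:,:2].astype(np.float32))])
E
```

```text
time_s: 1.1
tool_pos: [224.4, 450.8, 231.0]
orientation: [[-0.985, -0.172, -0.0], [-0.172, 0.985, -0.0], [0.0, -0.0, -1.0]]
ft_force: [0.3, 0.2, 0.1]
gripper_width: 68.5
time_s: 2.1
tool_pos: [419.0, 176.2, 231.3]
orientation: [[-0.985, -0.172, 0.0], [-0.172, 0.985, 0.0], [-0.0, 0.0, -1.0]]
ft_force: [0.9, 0.9, -0.7]
gripper_width: 68.3
time_s: 3.1
tool_pos: [563.5, -28.2, 230.8]
orientation: [[-0.985, -0.172, -0.002], [-0.172, 0.985, 0.001], [0.002, 0.001, -1.0]]
ft_force: [0.6, -0.5, -0.2]
gripper_width: 68.6
p [563.5 -28.2 230.8] yang 99.9 q6 -1.87 twist units -0.02 shift units [-0.08 -0.06  0.77]
3673
[396 120  24  22 416] [array([499.2,  82.9]), array([16.8, 16.8]), np.float64(58.3)]
[ 129  158  136   85 3221] [array([588.3, -76.6]), array([ 67.4, 115. ]), np.float64(15.3)]
```

View pics/w1.png

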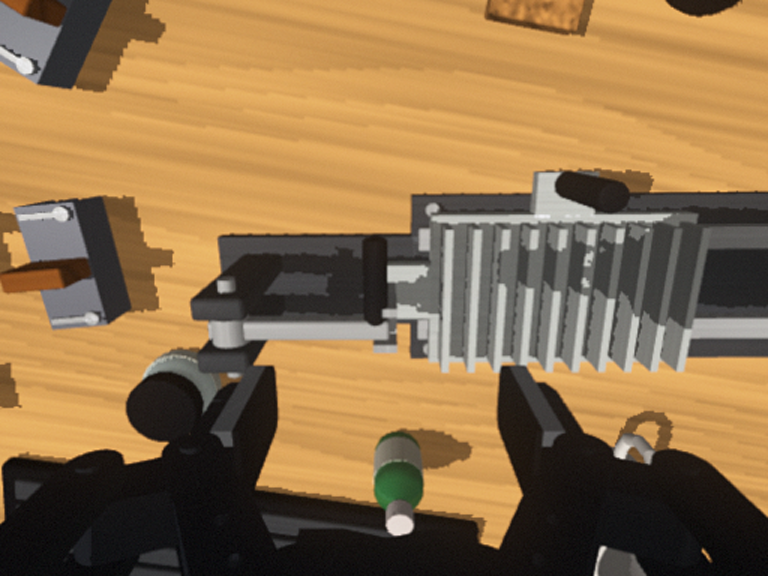

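Wrist view (1.5x): the thumb bar is at (375,280), the knob top at (615,190) and the fins run x 440–700. The slide is well aligned with the tool. I'll measure from it.

Run:
```python
from h import *
c=np.load('w.npy',allow_pickle=True).item();X=cloud(c);z=X[...,2];g=c["frame"].max(2)
b=np.zeros(z.shape,bool);b[155:220,236:264]=1
m=b&(g<70)&(z>95)&(z<118); P=X[m]; print('bar',m.sum(),[np.round(v,1) for v in cv2.minAreaRect(P[:,:2].astype(np.float32))],np.percentile(P[:,2],[5,95]).round(1))
b=np.zeros(z.shape,bool);b[135:250,285:470]=1
m=b&(z>63.5)&(z<70); n,l,s,_=cv2.connectedComponentsWithStats(cv2.morphologyEx(m.astype(np.uint8),cv2.MORPH_OPEN,np.ones((3,2))))
for i in range(1,n):
    if s[i,4]>60:
        Q=X[l==i]; vx,vy,x0,y0=cv2.fitLine(Q[:,:2].astype(np.float32),cv2.DIST_HUBER,0,.01,.01).ravel(); print(s[i,4],np.round([x0,y0],1),np.degrees(np.arctan2(vy,vx)).round(2),np.percentile((Q[:,:2]-[x0,y0])@[vx,vy],[0,100]).round(1))
P=X[(z>108)&(z<114)&(X[...,0]<530)&(X[...,1]>60)]; print('knob',[np.round(v,1) for v in cv2.minAreaRect(P[:,:2].astype(np.float32))])
```

```text
bar 941 [array([567., -32.]), array([49.2, 22.8]), np.float64(3.2)] [106.7 113.5]
506 [0. 0.] 0.0 [nan nan]
516 [0. 0.] 0.0 [nan nan]
533 [577.9  52.1] 10.4 [-47.2  79.7]
565 [0. 0.] 0.0 [nan nan]
550 [0. 0.] 0.0 [nan nan]
574 [0. 0.] 0.0 [nan nan]
578 [0. 0.] 0.0 [nan nan]
585 [562.6 141.1] 10.62 [-47.3  86.6]
594 [0. 0.] 0.0 [nan nan]
577 [0. 0.] 0.0 [nan nan]
knob [array([499.1,  83.4]), array([16.6, 16.8]), np.float64(27.4)]
```

```bash
cat >> h.py <<'E'
def fins(X,m,lo=63.5,hi=68):
    z=X[...,2]; m=m&(z>lo)&(z<hi); n,l,s,_=cv2.connectedComponentsWithStats(m.astype(np.uint8)); out=[]
    for i in range(1,n):
        if s[i,4]>200:
            Q=X[l==i]; r=cv2.minAreaRect(Q[:,:2].astype(np.float32)); vx,vy,x0,y0=cv2.fitLine(Q[:,:2].astype(np.float32),cv2.DIST_HUBER,0,.01,.01).ravel()
            out.append([*np.round(r[0],1),*np.round(r[1],1),round(float(np.degrees(np.arctan(vy/vx))),2)])
    return out
E
python3 - <<'E'
from h import *
c=np.load('w.npy',allow_pickle=True).item();X=cloud(c)
b=np.zeros(X.shape[:2],bool);b[135:250,285:470]=1
for f in fins(X,b): print(f)
E
```

```text
[np.float64(562.1), np.float64(158.4), np.float64(100.9), np.float64(6.6), 10.26]
[np.float64(587.1), np.float64(16.5), np.float64(100.1), np.float64(5.3), 10.32]
[np.float64(584.1), np.float64(34.2), np.float64(100.0), np.float64(5.4), 9.97]
[np.float64(580.7), np.float64(51.8), np.float64(99.7), np.float64(5.4), 10.02]
[np.float64(575.4), np.float64(69.6), np.float64(95.4), np.float64(6.7), 9.92]
[np.float64(575.0), np.float64(88.2), np.float64(101.4), np.float64(5.7), 10.2]
[np.float64(571.9), np.float64(105.9), np.float64(101.2), np.float64(6.2), 10.11]
[np.float64(568.7), np.float64(123.5), np.float64(100.7), np.float64(6.5), 10.1]
[np.float64(565.5), np.float64(140.7), np.float64(100.1), np.float64(6.9), 10.33]
[np.float64(559.1), np.float64(175.9), np.float64(99.9), np.float64(6.5), 10.63]
```

```bash
sed -i 's/^PSI=.*/PSI=10.0; KNOB=np.array([499.4,83.6])/' h.py
python3 -m jog '{"translation":[[-0.03,-0.1,0.7],[0,0,0.7],[0,0,0.7],[0,0,0.7],[0,0,0.5],[0,0,0.3],[0,0,0.05],[0,0,0]],"twist":[0,0,0,0,0,0,0,0],"grip":[0.2,0.2,0.2,0.2,0.2,0.2,0.2,0.2]}' 30
python3 -m jog '{"translation":[[0,0,0],[0,0,0],[0,0,0],[0,0,0],[0,0,0],[0,0,0],[0,0,0],[0,0,0]],"twist":[0,0,0,0,0,0,0,0],"grip":[1,1,1,1,1,1,1,1]}' 30
python3 -c "
from h import *
plan([564,-32,86],100)
# arc rows
a=np.radians(np.linspace(0,92,17));print(np.round(np.c_[np.diff(85*np.cos(a)),-np.diff(85*np.sin(a))]/40,2).tolist())"
```

```text
time_s: 4.15
tool_pos: [566.6, -31.9, 85.9]
orientation: [[-0.985, -0.174, 0.001], [-0.174, 0.985, -0.0], [-0.001, -0.0, -1.0]]
ft_force: [-0.3, -0.3, 1.0]
gripper_width: 68.3
time_s: 5.15
tool_pos: [566.9, -34.4, 85.7]
orientation: [[-0.985, -0.174, 0.001], [-0.174, 0.985, -0.003], [-0.001, -0.004, -1.0]]
ft_force: [0.3, -6.4, 0.6]
gripper_width: 12.6
p [566.9 -34.4  85.7] yang 100.0 q6 -1.88 twist units -0.0 shift units [ 0.06  0.07 -0.01]
[[-0.01, -0.21], [-0.03, -0.21], [-0.05, -0.21], [-0.07, -0.2], [-0.09, -0.19], [-0.11, -0.18], [-0.13, -0.17], [-0.15, -0.16], [-0.16, -0.14], [-0.17, -0.12], [-0.19, -0.11], [-0.19, -0.09], [-0.2, -0.07], [-0.21, -0.05], [-0.21, -0.02], [-0.21, -0.0]]
```

```bash
python3 -m jog '{"translation":[[0,-0.06,-0.21],[0,-0.03,-0.21],[0,-0.05,-0.21],[0,-0.07,-0.2],[0,-0.09,-0.19],[0,-0.11,-0.18],[0,-0.13,-0.17],[0,-0.15,-0.16]],"twist":[0,0,0,0,0,0,0,0],"grip":[1,1,1,1,1,1,1,1]}' 30
python3 -m jog '{"translation":[[0,-0.16,-0.14],[0,-0.17,-0.12],[0,-0.19,-0.11],[0,-0.19,-0.09],[0,-0.2,-0.07],[0,-0.21,-0.05],[0,-0.21,-0.02],[0,-0.2,0]],"twist":[0,0,0,0,0,0,0,0],"grip":[1,1,1,1,1,1,1,1]}' 30
python3 -m jog '{"translation":[[0,0,0],[0,0,0],[0,0,0],[0,0,0],[0,0,0],[0,0,0],[0,0,0],[0,0,0]],"twist":[0,0,0,0,0,0,0,0],"grip":[0.5,0.5,0.5,0.5,0.5,0.5,0.5,0.5]}' 30
python3 -m jog '{"translation":[[0,0,-0.6],[0,0,-0.6],[0,0,-0.6],[0,0,0],[0,0,0],[0,0,0],[0,0,0],[0,0,0]],"twist":[0,0,0,0,0,0,0,0],"grip":[0.5,0.5,0.5,0.5,0.5,0.5,0.5,0.5]}' 30
python3 - <<'E'
from h import *
plan([*sl(-75,0),200],100)
c=shot("wrist");X=cloud(c);z=X[...,2];print(np.nanmax(np.where(z<215,z,np.nan)))
save(shot("scene"),'s1.png',(220,150,460,280),3)
E
```

```text
time_s: 6.15
tool_pos: [570.7, -57.1, 147.5]
orientation: [[-0.985, -0.173, -0.0], [-0.173, 0.985, 0.005], [-0.001, 0.005, -1.0]]
ft_force: [-0.0, 8.3, 2.6]
gripper_width: 12.8
time_s: 7.15
tool_pos: [582.0, -118.9, 172.4]
orientation: [[-0.985, -0.173, 0.002], [-0.173, 0.985, 0.001], [-0.002, 0.001, -1.0]]
ft_force: [2.0, 3.2, -0.9]
gripper_width: 13.0
time_s: 8.15
tool_pos: [581.6, -119.6, 170.5]
orientation: [[-0.985, -0.173, 0.0], [-0.173, 0.985, -0.0], [-0.0, -0.0, -1.0]]
ft_force: [0.1, -0.3, -0.3]
gripper_width: 42.6
time_s: 9.15
tool_pos: [581.3, -119.6, 241.9]
orientation: [[-0.985, -0.173, -0.001], [-0.173, 0.985, 0.0], [0.001, 0.0, -1.0]]
ft_force: [-0.0, -0.4, 0.2]
gripper_width: 42.9
p [ 581.3 -119.6  241.9] yang 100.0 q6 -2.02 twist units -0.01 shift units [1.14 5.36 1.05]
199.51802063181572
```

View pics/s1.png

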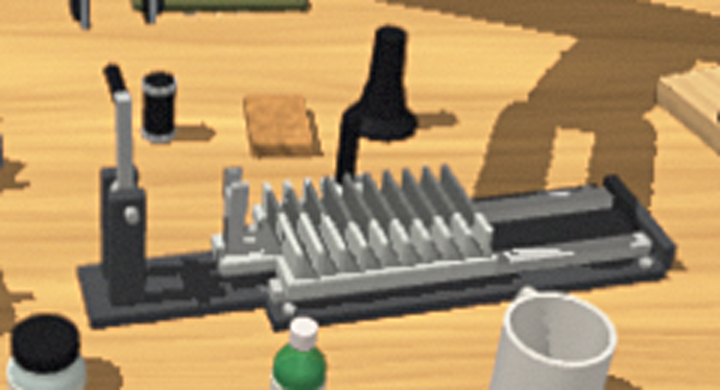

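```bash
python3 -m jog '{"translation":[[0.19,0.9,0],[0.19,0.9,0],[0.19,0.9,0],[0.19,0.9,0],[0.19,0.9,0],[0.19,0.86,0],[0,0,0.4],[0,0,0.6]],"twist":[0,0,0,0,0,0,0,0],"grip":[0.4,0.4,0.4,0.4,0.4,0.4,0.4,0.4]}' 30
python3 -m jog '{"translation":[[0,0,0.05],[0,0,0],[0,0,0],[0,0,0],[0,0,0],[0,0,0],[0,0,0],[0,0,0]],"twist":[0,0,0,0,0,0,0,0],"grip":[0.4,0.4,0.4,0.4,0.4,0.4,0.4,0.4]}' 30
python3 - <<'E'
from h import *
plan([*sl(-75,0),73],100)
c=shot("wrist");X=cloud(c);z=X[...,2]
m=(z>107)&(z<114)&(X[...,0]<530)&(X[...,0]>470)&(X[...,1]>50);P=X[m];print(m.sum(),[np.round(v,1) for v in cv2.minAreaRect(P[:,:2].astype(np.float32))])
E
```

```text
time_s: 10.25
tool_pos: [500.2, 84.4, 203.1]
orientation: [[-0.985, -0.175, 0.003], [-0.175, 0.985, 0.0], [-0.003, -0.0, -1.0]]
ft_force: [0.5, -0.4, -0.0]
gripper_width: 51.0
time_s: 11.25
tool_pos: [499.5, 83.6, 200.5]
orientation: [[-0.985, -0.173, -0.0], [-0.173, 0.985, -0.0], [0.0, 0.0, -1.0]]
ft_force: [-1.0, 0.8, 0.1]
gripper_width: 51.5
p [499.5  83.6 200.5] yang 100.0 q6 -1.66 twist units -0.0 shift units [0.   0.   3.19]
413 [array([498.5,  83. ]), array([16.7, 16.8]), np.float64(59.6)]
```

Centred on the knob. Descend, grip, run out and back.

```bash
python3 -m jog '{"translation":[[0,0,0.7],[0,0,0.7],[0,0,0.7],[0,0,0.6],[0,0,0.4],[0,0,0.09],[0,0,0],[0,0,0]],"twist":[0,0,0,0,0,0,0,0],"grip":[0.4,0.4,0.4,0.4,0.4,0.4,0.4,0.4]}' 40
python3 -m jog '{"translation":[[0,0,0],[0,0,0],[0,0,0],[0,0,0],[0,0,0],[0,0,0],[0,0,0],[0,0,0]],"twist":[0,0,0,0,0,0,0,0],"grip":[1,1,1,1,1,1,1,1]}' 40
python3 -m jog '{"translation":[[0,0.1,0],[0,0.2,0],[0,0.3,0],[0,0.3,0],[0,0.3,0],[0,0.3,0],[0,0.3,0],[0,0.3,0]],"twist":[0,0,0,0,0,0,0,0],"grip":[1,1,1,1,1,1,1,1]}' 40
python3 -m jog '{"translation":[[0,0.3,0],[0,0.3,0],[0,0.3,0],[0,0.3,0],[0,0.3,0],[0,0.1,0],[0,0.1,0],[0,0,0]],"twist":[0,0,0,0,0,0,0,0],"grip":[1,1,1,1,1,1,1,1]}' 40
python3 -c "
from h import *
plan([*sl(-75,150),73],100)"
```

```text
time_s: 12.3
tool_pos: [500.2, 83.7, 73.7]
orientation: [[-0.985, -0.173, 0.002], [-0.173, 0.985, 0.0], [-0.002, -0.0, -1.0]]
ft_force: [0.5, -0.2, 0.2]
gripper_width: 51.4
time_s: 13.3
tool_pos: [499.9, 83.6, 73.5]
orientation: [[-0.985, -0.173, 0.001], [-0.173, 0.985, -0.0], [-0.001, -0.0, -1.0]]
ft_force: [-0.9, -0.4, 6.2]
gripper_width: 17.1
time_s: 14.3
tool_pos: [485.0, 166.1, 73.5]
orientation: [[-0.985, -0.173, 0.001], [-0.173, 0.985, -0.001], [-0.0, -0.001, -1.0]]
ft_force: [-2.2, -3.1, 6.5]
gripper_width: 17.0
time_s: 15.3
tool_pos: [473.8, 228.3, 73.5]
orientation: [[-0.984, -0.176, 0.001], [-0.176, 0.984, -0.009], [0.0, -0.009, -1.0]]
ft_force: [2.8, -19.9, 8.9]
gripper_width: 16.8
p [473.8 228.3  73.5] yang 100.1 q6 -1.37 twist units 0.02 shift units [-0.    0.08  0.01]
```

```bash
cat >> h.py <<'E'
def bedpos():
    c=shot("wrist"); X=cloud(c); m=(X[...,0]>505)&(X[...,0]<650)&(np.arange(384)[:,None]<260)
    for f in fins(X,m):
        if abs(f[4]-10)<1.5 and 97<f[2]<104:
            d=np.array(f[:2])-sl(0,0); cs,sn=np.cos(np.radians(PSI)),np.sin(np.radians(PSI)); print('fin x,y slide',np.round([cs*d[0]+sn*d[1],cs*d[1]-sn*d[0]],1),f[4])
    return c
E
python3 -m jog '{"translation":[[0,0.05,0],[0,0.05,0],[0,0,0],[0,0,0],[0,0,0],[0,0,0],[0,0,0],[0,0,0]],"twist":[0,0,0,0,0,0,0,0],"grip":[1,1,1,1,1,1,1,1]}' 40
python3 - <<'E'
from h import *
st(); c=bedpos()
t=shot("top"); X=cloud(t); z=X[...,2]; m=(z>106)&(z<116)&(X[...,1]>190)&(X[...,0]>440)&(X[...,0]<520); 
save(t,'t2.png',(90,140,270,235),4)
E
```

```text
time_s: 16.3
tool_pos: [473.8, 228.3, 73.5]
orientation: [[-0.984, -0.177, 0.002], [-0.177, 0.984, -0.014], [0.001, -0.015, -1.0]]
ft_force: [6.0, -32.1, 10.8]
gripper_width: 17.0
16.3 [473.8 228.3  73.5] [[-0.984, -0.177, 0.002], [-0.177, 0.984, -0.014], [0.001, -0.015, -1.0]] F [  6.  -32.1  10.8] w 17.0 q [ 0.38  0.41  1.81 -0.02  0.92 -1.36]
```

View pics/t2.png

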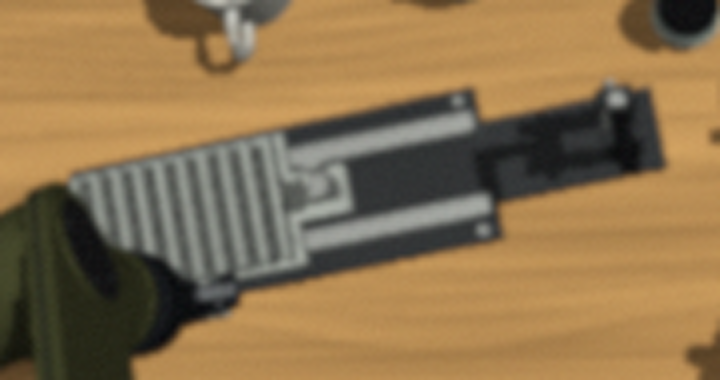

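The carriage is against the far stop: the force rises with no motion, and the top view shows its left end at the plate end. Now home.

```bash
python3 -m jog '{"translation":[[0,-0.2,0],[0,-0.2,0],[0,-0.3,0],[0,-0.3,0],[0,-0.3,0],[0,-0.3,0],[0,-0.3,0],[0,-0.3,0]],"twist":[0,0,0,0,0,0,0,0],"grip":[1,1,1,1,1,1,1,1]}' 40
python3 -m jog '{"translation":[[0,-0.3,0],[0,-0.3,0],[0,-0.3,0],[0,-0.3,0],[0,-0.3,0],[0,-0.2,0],[0,-0.1,0],[0,0,0]],"twist":[0,0,0,0,0,0,0,0],"grip":[1,1,1,1,1,1,1,1]}' 40
python3 -m jog '{"translation":[[0,-0.1,0],[0,0,0],[0,0,0],[0,0,0],[0,0,0],[0,0,0],[0,0,0],[0,0,0]],"twist":[0,0,0,0,0,0,0,0],"grip":[1,1,1,1,1,1,1,1]}' 40
python3 -c "
from h import *
plan([*sl(-75,0),73],100)"
```

```text
time_s: 17.4
tool_pos: [487.8, 151.0, 73.5]
orientation: [[-0.985, -0.173, 0.0], [-0.173, 0.985, 0.001], [-0.001, 0.001, -1.0]]
ft_force: [-1.3, 2.2, 5.6]
gripper_width: 17.2
time_s: 18.4
tool_pos: [500.4, 80.5, 73.5]
orientation: [[-0.985, -0.172, 0.001], [-0.172, 0.985, 0.002], [-0.001, 0.002, -1.0]]
ft_force: [-0.7, 4.0, 6.1]
gripper_width: 17.0
time_s: 19.4
tool_pos: [500.4, 80.5, 73.5]
orientation: [[-0.985, -0.171, -0.0], [-0.171, 0.985, 0.008], [-0.001, 0.008, -1.0]]
ft_force: [-3.0, 18.1, 6.3]
gripper_width: 16.8
p [500.4  80.5  73.5] yang 99.8 q6 -1.68 twist units -0.03 shift units [0.01 0.08 0.01]
```

```bash
sed -i 's/^PSI=.*/PSI=10.0; KNOB=np.array([499.9,80.5])/' h.py
cat >> h.py <<'E'
def racks():
    c=shot("top"); X=cloud(c); z=X[...,2]; hsv=cv2.cvtColor(c["frame"],cv2.COLOR_RGB2HSV)
    br=(hsv[...,0]<20)&(hsv[...,1]>90)&(z>60)&(z<76)&(X[...,1]<-130)&(X[...,1]>-450)&(X[...,0]<720)
    n,l,s,_=cv2.connectedComponentsWithStats(br.astype(np.uint8))
    for i in range(1,n):
        if s[i,4]<25: continue
        r=cv2.minAreaRect(X[l==i][:,:2].astype(np.float32)); d=np.hypot(X[...,0]-r[0][0],X[...,1]-r[0][1]); p=(d<50)&(z>28)&(z<45)
        q=cv2.minAreaRect(X[p][:,:2].astype(np.float32)); a=q[2] if q[1][0]>q[1][1] else q[2]-90
        print('bar',np.round(r[0],1),np.round(r[1],0),'plate',np.round(q[0],1),np.round(q[1],0),'xang',round(a,1),'rgb',np.median(c["frame"][p],0))
    return c
E
python3 -m jog '{"translation":[[0,0.1,0],[0,0.1,0],[0,0,0],[0,0,0],[0,0,0],[0,0,0],[0,0,0],[0,0,0]],"twist":[0,0,0,0,0,0,0,0],"grip":[1,1,0.5,0.5,0.5,0.5,0.5,0.5]}' 40
python3 -m jog '{"translation":[[0,0,-0.5],[0,0,-0.7],[0,0,-0.7],[0,0,-0.7],[0,0,-0.7],[0,0,-0.7],[0,0,-0.6],[0,0,0]],"twist":[0,0,0,0,0,0,0,0],"grip":[0.5,0.5,0.5,0.5,0.5,0.5,0.5,0.5]}'
python3 - <<'E'
from h import *
racks(); bedpos(); plan([619.3,-250.2,250],15.1)
E
```

```text
time_s: 20.4
tool_pos: [499.5, 83.6, 72.9]
orientation: [[-0.985, -0.173, -0.0], [-0.173, 0.985, 0.0], [0.0, 0.0, -1.0]]
ft_force: [-0.4, -0.4, -0.8]
gripper_width: 43.0
time_s: 21.4
tool_pos: [500.8, 83.7, 258.8]
orientation: [[-0.985, -0.173, 0.005], [-0.173, 0.985, 0.0], [-0.005, -0.0, -1.0]]
ft_force: [0.5, 0.7, 0.2]
gripper_width: 42.6
bar [ 619.1 -250.8] [14. 41.] plate [ 619.5 -250.5] [90. 42.] xang 15.1 rgb [105. 107. 109.]
bar [ 611.4 -362.3] [14. 41.] plate [ 611.5 -362.7] [90. 43.] xang 14.6 rgb [177.  35.  26.]
bar [ 462.9 -395.7] [41. 15.] plate [ 463.  -395.3] [41. 91.] xang -71.2 rgb [163.  40.  30.]
bar [ 426.1 -222.7] [41. 13.] plate [ 426.2 -223. ] [42. 90.] xang -23.6 rgb [107. 109. 111.]
p [499.1  83.6 256.4] yang 100.0 q6 -1.66 twist units 14.15 shift units [-8.84  0.73  0.16]
```

Rack B has already been knocked to (426,-223), which I'll use. My preload relief probably let the carriage drift about 3 mm off home, so I'll push it home again and release without relief.

```bash
python3 -m jog '{"translation":[[0,0,0.5],[0,0,0.7],[0,0,0.8],[0,0,0.8],[0,0,0.8],[0,0,0.7],[0,0,0.28],[0,0,0]],"twist":[0,0,0,0,0,0,0,0],"grip":[0.5,0.5,0.5,0.5,0.5,0.5,0.5,0.5]}'
python3 -m jog '{"translation":[[0,0,0],[0,0,0],[0,0,0],[0,0,0],[0,-0.04,0],[0,-0.04,0],[0,-0.02,0],[0,0,0]],"twist":[0,0,0,0,0,0,0,0],"grip":[1,1,1,1,1,1,1,1]}' 40
python3 -m jog '{"translation":[[0,0,0],[0,0,0],[0,0,0],[0,0,0],[0,0,0],[0,0,0],[0,0,0],[0,0,0]],"twist":[0,0,0,0,0,0,0,0],"grip":[0.5,0.5,0.5,0.5,0.5,0.5,0.5,0.5]}' 40
python3 -m jog '{"translation":[[0,0,-0.5],[0,0,-0.7],[0,0,-0.7],[0,0,-0.7],[0,0,-0.7],[0,0,-0.7],[0,0,-0.6],[0,0,0]],"twist":[0,0,0,0,0,0,0,0],"grip":[0.5,0.5,0.5,0.5,0.5,0.5,0.5,0.5]}'
python3 - <<'E'
from h import *
plan([619.3,-250.6,250],15.1); c=shot("wrist"); X=cloud(c); z=X[...,2]
m=(X[...,0]>505)&(X[...,0]<650)
for f in fins(X,m): print(f)
m=(z>107)&(z<114)&(X[...,0]<530)&(X[...,0]>470)&(X[...,1]>50);P=X[m];print('knob',m.sum(),[np.round(v,1) for v in cv2.minAreaRect(P[:,:2].astype(np.float32))])
E
```

```text
time_s: 22.5
tool_pos: [498.4, 83.5, 72.5]
orientation: [[-0.985, -0.173, -0.003], [-0.173, 0.985, -0.0], [0.003, 0.0, -1.0]]
ft_force: [0.1, 0.1, 0.2]
gripper_width: 42.8
time_s: 23.5
tool_pos: [501.0, 80.6, 74.7]
orientation: [[-0.985, -0.173, 0.002], [-0.173, 0.985, 0.002], [-0.002, 0.001, -1.0]]
ft_force: [-1.0, 2.6, 7.0]
gripper_width: 16.4
time_s: 24.5
tool_pos: [500.2, 79.7, 73.7]
orientation: [[-0.985, -0.173, 0.0], [-0.173, 0.985, -0.0], [-0.0, -0.0, -1.0]]
ft_force: [0.4, 0.2, -0.0]
gripper_width: 42.2
time_s: 25.5
tool_pos: [501.5, 79.8, 259.6]
orientation: [[-0.985, -0.173, 0.005], [-0.173, 0.985, 0.0], [-0.005, -0.0, -1.0]]
ft_force: [0.5, -1.0, -0.1]
gripper_width: 42.5
p [501.5  79.8 259.6] yang 100.0 q6 -1.67 twist units 14.15 shift units [-8.74  0.69  0.24]
[np.float64(574.3), np.float64(11.9), np.float64(74.5), np.float64(5.6), 10.36]
[np.float64(565.0), np.float64(28.6), np.float64(61.4), np.float64(5.2), 10.5]
[np.float64(581.1), np.float64(49.7), np.float64(100.0), np.float64(5.2), 10.07]
[np.float64(577.6), np.float64(67.3), np.float64(99.3), np.float64(5.1), 10.02]
[np.float64(574.6), np.float64(85.0), np.float64(100.2), np.float64(4.9), 10.35]
[np.float64(571.5), np.float64(103.0), np.float64(100.2), np.float64(4.5), 10.13]
[np.float64(568.7), np.float64(120.5), np.float64(100.4), np.float64(5.1), 10.09]
[np.float64(565.3), np.float64(138.1), np.float64(99.9), np.float64(5.3), 10.35]
[np.float64(543.3), np.float64(152.6), np.float64(61.9), np.float64(5.3), 10.31]
[np.float64(546.6), np.float64(171.2), np.float64(75.5), np.float64(5.5), 10.08]
knob 278 [array([499.2,  81. ]), array([17.1, 16.5]), np.float64(57.8)]
```

```bash
sed -i 's/^PSI=.*/PSI=10.0; KNOB=np.array([499.4,80.8])/' h.py
python3 -m jog '{"translation":[[0,0,0],[0,0,0],[0,0,0],[0,0,0],[0,0,0],[0,0,0],[0,0,0],[0,0,0]],"twist":[1,1,1,1,1,1,1,1],"grip":[0.5,0.5,0.5,0.5,0.5,0.5,0.5,0.5]}'
python3 -m jog '{"translation":[[0,0,0],[0,0,0],[0,0,0],[0,0,0],[0,0,0],[0,0,0],[0,0,0],[-0.9,0.07,0]],"twist":[1,1,1,1,1,1,0.15,0],"grip":[0.5,0.5,0.5,0.5,0.5,0.5,0.5,0.5]}'
python3 -m jog '{"translation":[[-0.98,0.08,0],[-0.98,0.08,0],[-0.98,0.08,0],[-0.98,0.08,0],[-0.98,0.08,0],[-0.98,0.08,0],[-0.98,0.08,0],[-0.98,0.06,0.2]],"twist":[0,0,0,0,0,0,0,0],"grip":[0.5,0.5,0.5,0.5,0.5,0.5,0.5,0.5]}'
python3 -m jog '{"translation":[[0,0,0.8],[0,0,0.8],[0,0,0.4],[0,0,0],[0,0,0],[0,0,0],[0,0,0],[0,0,0]],"twist":[0,0,0,0,0,0,0,0],"grip":[0.5,0.5,0.5,0.5,0.5,0.5,0.5,0.5]}'
python3 - <<'E'
from h import *
plan([619.3,-250.6,40],15.1); c=shot("wrist"); X=cloud(c); z=X[...,2]
near=np.hypot(X[...,0]-619,X[...,1]+250)<70
for lo,hi in((62,74),(30,42)):
    m=near&(z>lo)&(z<hi); print(m.sum(),[np.round(v,1) for v in cv2.minAreaRect(X[m][:,:2].astype(np.float32))])
save(c,'w3.png',s=1.3)
E
```

```text
time_s: 26.55
tool_pos: [499.1, 79.6, 255.8]
orientation: [[-0.786, 0.619, -0.003], [0.619, 0.786, -0.0], [0.003, -0.002, -1.0]]
ft_force: [-0.4, -0.4, 0.4]
gripper_width: 42.6
time_s: 27.55
tool_pos: [511.2, 46.9, 256.7]
orientation: [[-0.265, 0.964, -0.002], [0.964, 0.265, 0.001], [0.002, -0.002, -1.0]]
ft_force: [0.7, -0.1, 0.5]
gripper_width: 43.0
time_s: 28.55
tool_pos: [618.2, -252.0, 249.1]
orientation: [[-0.262, 0.965, 0.0], [0.965, 0.262, 0.0], [0.0, 0.0, -1.0]]
ft_force: [0.3, 0.3, 0.4]
gripper_width: 42.7
time_s: 29.55
tool_pos: [618.0, -250.8, 170.3]
orientation: [[-0.26, 0.966, 0.001], [0.966, 0.26, -0.0], [-0.001, 0.001, -1.0]]
ft_force: [-0.7, -0.6, 0.5]
gripper_width: 42.7
p [ 618.  -250.8  170.3] yang 15.1 q6 -0.71 twist units -0.0 shift units [-0.    0.03  3.26]
866 [array([ 617.1, -250.5]), array([13.9, 40.5]), np.float64(15.9)]
3996 [array([ 617.1, -251.1]), array([90.1, 41.8]), np.float64(15.1)]
```

View pics/w3.png

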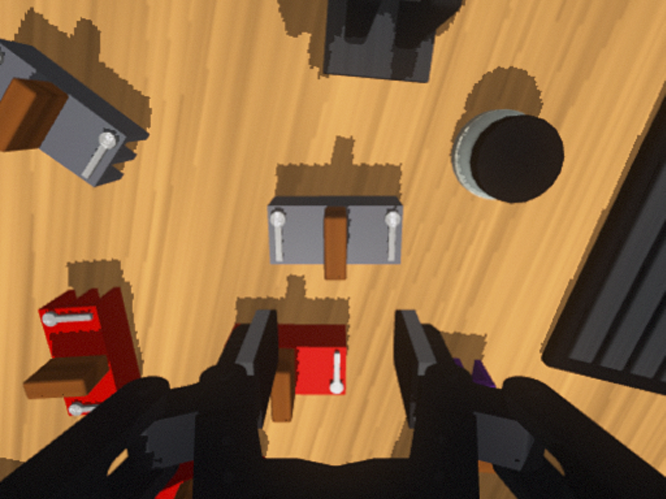

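```bash
python3 -m jog '{"translation":[[0,0,0.6],[0,0,0.7],[0,0,0.7],[0,0,0.6],[0,0,0.4],[0,0,0.2],[0,0,0.04],[0,0,0]],"twist":[0,0,0,0,0,0,0,0],"grip":[0.5,0.5,0.5,0.5,0.5,0.5,0.5,0.5]}'
python3 -m jog '{"translation":[[0,0,0],[0,0,0],[0,0,0],[0,0,0],[0,0,0],[0,0,0],[0,0,0],[0,0,0]],"twist":[0,0,0,0,0,0,0,0],"grip":[1,1,1,1,1,1,1,1]}' 60
python3 -m jog '{"translation":[[0,0,-0.3],[0,0,-0.7],[0,0,-0.9],[0,0,-0.9],[0,0,-0.9],[0,0,-0.9],[0,0,-0.9],[0,0,-0.8]],"twist":[0,0,0,0,0,0,0,0],"grip":[1,1,1,1,1,1,1,1]}'
python3 -c "
from h import *
st();plan([*sl(0,-54),290],10);plan([*sl(0,54),290],10)"
```

```text
time_s: 30.6
tool_pos: [618.4, -251.0, 40.9]
orientation: [[-0.26, 0.966, 0.001], [0.966, 0.26, -0.001], [-0.001, 0.001, -1.0]]
ft_force: [-0.2, 1.1, -0.1]
gripper_width: 42.9
time_s: 31.6
tool_pos: [618.3, -251.0, 41.1]
orientation: [[-0.26, 0.966, 0.001], [0.966, 0.26, -0.001], [-0.001, 0.001, -1.0]]
ft_force: [-0.2, 0.1, 6.1]
gripper_width: 13.3
time_s: 32.6
tool_pos: [617.3, -250.4, 293.2]
orientation: [[-0.26, 0.966, -0.001], [0.966, 0.26, 0.0], [0.001, -0.0, -1.0]]
ft_force: [0.2, -0.4, -2.8]
gripper_width: 13.1
32.6 [ 617.3 -250.4  293.2] [[-0.26, 0.966, -0.001], [0.966, 0.26, 0.0], [0.001, -0.0, -1.0]] F [ 0.2 -0.4 -2.8] w 13.1 q [-0.45  0.4   1.2   0.    1.54 -0.71]
p [ 617.3 -250.4  293.2] yang 15.1 q6 -0.71 twist units 0.85 shift units [7.32 0.41 0.08]
p [ 617.3 -250.4  293.2] yang 15.1 q6 -0.71 twist units 0.85 shift units [10.02  0.41  0.08]
```

```bash
python3 -m jog '{"translation":[[0,0,0],[0.5,0.02,0],[0.9,0.04,0],[1,0.04,0],[1,0.04,0],[1,0.04,0],[1,0.04,0],[1,0.04,0]],"twist":[0.85,0,0,0,0,0,0,0],"grip":[1,1,1,1,1,1,1,1]}'
python3 -m jog '{"translation":[[1,0.04,0],[1,0.04,0],[1,0.04,0],[0.6,0.04,0],[0,0,0.8],[0,0,1],[0,0,1],[0,0,0.8]],"twist":[0,0,0,0,0,0,0,0],"grip":[1,1,1,1,1,1,1,1]}'
python3 -m jog '{"translation":[[0,0,0.4],[0,0,0.1],[0,0,0],[0,0,0],[0,0,0],[0,0,0],[0,0,0],[0,0,0]],"twist":[0,0,0,0,0,0,0,0],"grip":[1,1,1,1,1,1,1,1]}'
python3 - <<'E'
from h import *
plan([*sl(0,54),82],10)
c=shot("wrist"); save(c,'w4.png',s=1.3); X=cloud(c); z=X[...,2]; m=(X[...,0]>505)&(X[...,0]<650)
for f in fins(X,m): print(f)
t=shot("top");T=cloud(t);zz=T[...,2];b=sl(0,54)
n=np.hypot(T[...,0]-b[0],T[...,1]-b[1])<65
for X_,nn in((T,n),(X,np.hypot(X[...,0]-b[0],X[...,1]-b[1])<65)):
    m=nn&(X_[...,2]>110)&(X_[...,2]<126); print('plate',m.sum(),[np.round(v,1) for v in cv2.minAreaRect(X_[m][:,:2].astype(np.float32))],b) if m.sum()>5 else print(m.sum())
E
```

```text
time_s: 33.6
tool_pos: [581.7, 5.8, 291.1]
orientation: [[-0.175, 0.984, -0.003], [0.985, 0.175, 0.001], [0.001, -0.003, -1.0]]
ft_force: [0.3, -1.0, -2.5]
gripper_width: 12.9
time_s: 34.6
tool_pos: [562.2, 146.9, 145.7]
orientation: [[-0.175, 0.984, -0.004], [0.984, 0.175, -0.0], [0.001, -0.004, -1.0]]
ft_force: [0.3, 0.3, -2.4]
gripper_width: 13.1
time_s: 35.6
tool_pos: [565.0, 146.1, 128.1]
orientation: [[-0.173, 0.985, -0.0], [0.985, 0.173, -0.0], [0.0, -0.0, -1.0]]
ft_force: [0.4, 0.4, -3.3]
gripper_width: 12.9
p [565.  146.1 128.1] yang 10.0 q6 0.01 twist units -0.01 shift units [ 0.03 -0.02  1.15]
[np.float64(559.0), np.float64(174.7), np.float64(100.2), np.float64(5.6), 10.27]
[np.float64(581.0), np.float64(50.5), np.float64(34.1), np.float64(7.1), 10.46]
[np.float64(584.0), np.float64(33.0), np.float64(36.3), np.float64(6.4), 10.35]
plate 128 [array([568.5, 133.2]), array([91.8, 24.4]), np.float64(5.2)] [563.88357988 147.00323199]
plate 9089 [array([564.5, 146.1]), array([90.8, 42.6]), np.float64(10.1)] [563.88357988 147.00323199]
```

View pics/w4.png

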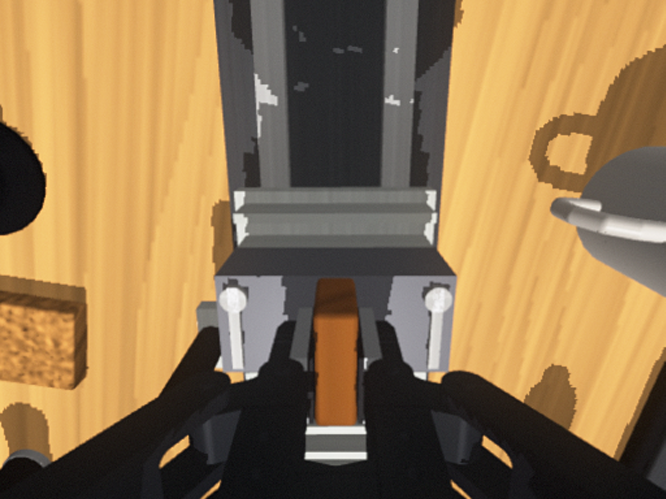

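Wrist view: the rack is held level, parallel to the fins, over the far three gaps (one fin pair visible beyond at (335,215)). Measured offset is about 1.3 mm, so I correct it and lower.

```bash
python3 -m jog '{"translation":[[0.03,-0.02,0.1],[0,0,0.2],[0,0,0.2],[0,0,0.15],[0,0,0.15],[0,0,0.1],[0,0,0.1],[0,0,0]],"twist":[0,0,0,0,0,0,0,0],"grip":[1,1,1,1,1,1,1,1]}'
python3 -m jog '{"translation":[[0,0,0.1],[0,0,0.05],[0,0,0.03],[0,0,0],[0,0,0],[0,0,0],[0,0,0],[0,0,0]],"twist":[0,0,0,0,0,0,0,0],"grip":[1,1,1,1,1,1,1,1]}'
```

```text
time_s: 36.7
tool_pos: [563.8, 147.2, 87.8]
orientation: [[-0.173, 0.985, -0.001], [0.985, 0.173, -0.0], [-0.0, -0.001, -1.0]]
ft_force: [0.1, -0.5, -2.6]
gripper_width: 12.8
time_s: 37.7
tool_pos: [564.0, 147.2, 81.0]
orientation: [[-0.173, 0.985, 0.0], [0.985, 0.173, 0.0], [0.0, 0.0, -1.0]]
ft_force: [-0.4, 0.2, 0.6]
gripper_width: 13.0
```

```bash
python3 -m jog '{"translation":[[0,0,0],[0,0,0],[0,0,0],[0,0,0],[0,0,0],[0,0,-0.3],[0,0,-0.7],[0,0,-0.9]],"twist":[0,0,0,0,0,0,0,0],"grip":[0.5,0.5,0.5,0.5,0.5,0.5,0.5,0.5]}'
python3 -m jog '{"translation":[[0,0,-0.9],[0,0,-0.9],[0,0,-0.6],[0,0,0],[0,0,0],[0,0,0],[0,0,0],[0,0,0]],"twist":[0,0,0,0,0,0,0,0],"grip":[0.5,0.5,0.5,0.5,0.5,0.5,0.5,0.5]}'
python3 - <<'E'
from h import *
racks()
c=shot("wrist"); X=cloud(c); z=X[...,2]; b=sl(0,54); n=np.hypot(X[...,0]-b[0],X[...,1]-b[1])<65
m=n&(z>69)&(z<84); print('plate',m.sum(),[np.round(v,1) for v in cv2.minAreaRect(X[m][:,:2].astype(np.float32))],b,np.nanmedian(X[m][:,2]))
plan([426.2,-223,250],-23.6)
E
```

```text
time_s: 38.7
tool_pos: [563.5, 147.1, 157.7]
orientation: [[-0.173, 0.985, -0.002], [0.985, 0.173, -0.0], [0.0, -0.002, -1.0]]
ft_force: [0.4, 0.6, 0.5]
gripper_width: 42.9
time_s: 39.7
tool_pos: [563.8, 147.2, 252.2]
orientation: [[-0.173, 0.985, -0.001], [0.985, 0.173, -0.0], [-0.0, -0.001, -1.0]]
ft_force: [0.5, 0.3, -0.3]
gripper_width: 42.7
bar [ 611.2 -362.2] [14. 39.] plate [ 611.3 -362.3] [90. 43.] xang 14.8 rgb [178.  34.  26.]
bar [ 462.7 -395.2] [41. 15.] plate [ 463. -395.] [41. 91.] xang -71.7 rgb [163.  40.  31.]
bar [ 426.1 -222.8] [41. 13.] plate [ 426.5 -222.8] [41. 90.] xang -23.5 rgb [108. 110. 111.]
plate 3105 [array([563.1, 147.5]), array([90.1, 41.2]), np.float64(10.1)] [563.88357988 147.00323199] 75.939063846399
p [564.  147.2 252.5] yang 10.0 q6 0.01 twist units 5.59 shift units [-9.86  0.55  0.06]
```

```bash
python3 -m jog '{"translation":[[0,0,0],[0,0,0],[0,0,0],[0,0,0],[0,0,0],[0,0,0],[-0.6,0.03,0],[-0.9,0.05,0]],"twist":[1,1,1,1,1,0.59,0,0],"grip":[0.5,0.5,0.5,0.5,0.5,0.5,0.5,0.5]}'
python3 -m jog '{"translation":[[-0.98,0.06,0],[-0.98,0.06,0],[-0.98,0.06,0],[-0.98,0.06,0],[-0.98,0.06,0],[-0.98,0.06,0],[-0.98,0.06,0],[-0.98,0.05,0]],"twist":[0,0,0,0,0,0,0,0],"grip":[0.5,0.5,0.5,0.5,0.5,0.5,0.5,0.5]}'
python3 -m jog '{"translation":[[-0.52,0,0.4],[0,0,0.8],[0,0,0.8],[0,0,0],[0,0,0],[0,0,0],[0,0,0],[0,0,0]],"twist":[0,0,0,0,0,0,0,0],"grip":[0.5,0.5,0.5,0.5,0.5,0.5,0.5,0.5]}'
python3 - <<'E'
from h import *
plan([426.2,-222.9,41],-23.6); c=shot("wrist"); X=cloud(c); z=X[...,2]
near=np.hypot(X[...,0]-426,X[...,1]+223)<70
for lo,hi in((62,74),(30,42)):
    m=near&(z>lo)&(z<hi); print(m.sum(),[np.round(v,1) for v in cv2.minAreaRect(X[m][:,:2].astype(np.float32))])
E
```

```text
time_s: 40.8
tool_pos: [542.5, 90.0, 252.7]
orientation: [[0.397, 0.918, -0.0], [0.918, -0.397, -0.001], [-0.001, -0.0, -1.0]]
ft_force: [-0.6, -1.6, 0.5]
gripper_width: 42.8
time_s: 41.8
tool_pos: [433.1, -205.7, 253.0]
orientation: [[0.399, 0.917, -0.0], [0.917, -0.399, -0.001], [-0.001, -0.0, -1.0]]
ft_force: [0.2, 0.2, -0.1]
gripper_width: 42.6
time_s: 42.8
tool_pos: [426.8, -223.2, 173.5]
orientation: [[0.4, 0.917, 0.001], [0.917, -0.4, -0.001], [-0.0, 0.001, -1.0]]
ft_force: [0.3, -0.1, -0.0]
gripper_width: 42.8
p [ 426.8 -223.2  173.5] yang -23.5 q6 -0.16 twist units 0.01 shift units [ 0.   -0.02  3.31]
868 [array([ 424.9, -223.2]), array([41. , 13.6]), np.float64(65.9)]
3876 [array([ 424.6, -223.3]), array([41.8, 90.1]), np.float64(66.1)]
```

```bash
python3 -m jog '{"translation":[[-0.01,-0.03,0.6],[0,0,0.7],[0,0,0.7],[0,0,0.6],[0,0,0.4],[0,0,0.25],[0,0,0.06],[0,0,0]],"twist":[0,0,0,0,0,0,0,0],"grip":[0.5,0.5,0.5,0.5,0.5,0.5,0.5,0.5]}'
python3 -m jog '{"translation":[[0,0,0],[0,0,0],[0,0,0],[0,0,0],[0,0,0],[0,0,0],[0,0,0],[0,0,0]],"twist":[0,0,0,0,0,0,0,0],"grip":[1,1,1,1,1,1,1,1]}' 60
python3 -m jog '{"translation":[[0,0,-0.3],[0,0,-0.7],[0,0,-0.9],[0,0,-0.9],[0,0,-0.9],[0,0,-0.9],[0,0,-0.9],[0,0,-0.8]],"twist":[0,0,0,0,0,0,0,0],"grip":[1,1,1,1,1,1,1,1]}'
python3 -c "
from h import *
st();plan([*sl(0,-54),290],10);plan([*sl(0,0),290],10)"
```

```text
time_s: 43.85
tool_pos: [425.6, -223.2, 40.8]
orientation: [[0.4, 0.917, 0.0], [0.917, -0.4, -0.0], [-0.0, 0.001, -1.0]]
ft_force: [1.3, -0.8, 0.4]
gripper_width: 42.8
time_s: 44.85
tool_pos: [425.8, -223.3, 41.2]
orientation: [[0.4, 0.917, 0.001], [0.917, -0.4, -0.001], [-0.0, 0.002, -1.0]]
ft_force: [0.2, 0.2, 6.0]
gripper_width: 13.2
time_s: 45.85
tool_pos: [424.6, -222.6, 294.1]
orientation: [[0.4, 0.917, -0.0], [0.917, -0.4, -0.0], [-0.0, -0.0, -1.0]]
ft_force: [-0.5, 0.0, -2.0]
gripper_width: 12.8
45.85 [ 424.6 -222.6  294.1] [[0.4, 0.917, -0.0], [0.917, -0.4, -0.0], [-0.0, -0.0, -1.0]] F [-0.5  0.  -2. ] w 12.8 q [-0.57  0.13  1.59 -0.    1.43 -0.16]
p [ 424.6 -222.6  294.1] yang -23.6 q6 -0.16 twist units -5.6 shift units [5.79 5.03 0.1 ]
p [ 424.6 -222.6  294.1] yang -23.6 q6 -0.16 twist units -5.6 shift units [7.14 5.03 0.1 ]
```

```bash
python3 -m jog '{"translation":[[0,0,0],[0,0,0],[0,0,0],[0,0,0],[0,0,0],[0,0,0],[0.52,0.45,0],[0.77,0.67,0]],"twist":[-1,-1,-1,-1,-1,-0.6,0,0],"grip":[1,1,1,1,1,1,1,1]}'
python3 -m jog '{"translation":[[0.9,0.78,0],[0.9,0.78,0],[0.9,0.78,0],[0.9,0.78,0],[0.9,0.79,0],[0,0,0.8],[0,0,0.9],[0,0,0.9]],"twist":[0,0,0,0,0,0,0,0],"grip":[1,1,1,1,1,1,1,1]}'
python3 -m jog '{"translation":[[0,0,0.9],[0,0,0.6],[0,0,0],[0,0,0],[0,0,0],[0,0,0],[0,0,0],[0,0,0]],"twist":[0,0,0,0,0,0,0,0],"grip":[1,1,1,1,1,1,1,1]}'
python3 - <<'E'
from h import *
b=sl(0,-54);plan([*b,81],10)
c=shot("wrist"); save(c,'w5.png',s=1.3); X=cloud(c); z=X[...,2]; m=(X[...,0]>505)&(X[...,0]<650)
for f in fins(X,m): print(f)
m=(np.hypot(X[...,0]-b[0],X[...,1]-b[1])<65)&(z>110)&(z<126); print('plate',m.sum(),[np.round(v,1) for v in cv2.minAreaRect(X[m][:,:2].astype(np.float32))],b)
E
```

```text
time_s: 46.85
tool_pos: [459.7, -164.2, 292.6]
orientation: [[-0.172, 0.985, -0.001], [0.985, 0.172, 0.0], [0.0, -0.001, -1.0]]
ft_force: [0.8, -0.5, -1.4]
gripper_width: 13.1
time_s: 47.85
tool_pos: [582.3, 40.5, 187.6]
orientation: [[-0.175, 0.985, -0.001], [0.985, 0.175, -0.0], [0.0, -0.001, -1.0]]
ft_force: [0.7, 0.6, -1.6]
gripper_width: 13.0
time_s: 48.85
tool_pos: [583.1, 40.1, 128.8]
orientation: [[-0.174, 0.985, 0.0], [0.985, 0.174, -0.0], [-0.0, 0.0, -1.0]]
ft_force: [0.3, 0.3, -2.0]
gripper_width: 12.8
p [583.1  40.1 128.8] yang 10.0 q6 -0.18 twist units 0.01 shift units [ 0.01 -0.01  1.19]
[np.float64(568.5), np.float64(121.2), np.float64(100.7), np.float64(4.6), 10.0]
[np.float64(572.2), np.float64(103.7), np.float64(100.6), np.float64(5.0), 9.99]
[np.float64(575.0), np.float64(86.0), np.float64(100.0), np.float64(5.1), 10.15]
[np.float64(578.0), np.float64(68.3), np.float64(100.2), np.float64(5.5), 10.13]
plate 8767 [array([586.5,  19. ]), array([90.9, 84.8]), np.float64(10.0)] [582.63758307  40.64399466]
```

View pics/w5.png

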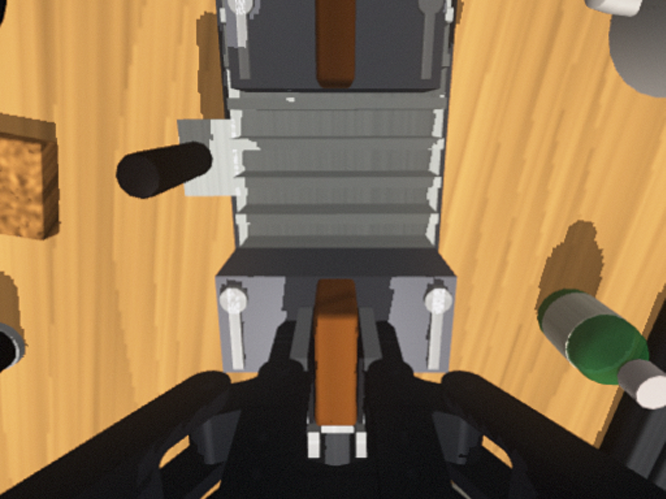

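```bash
python3 -m jog '{"translation":[[0.03,-0.01,0.1],[0,0,0.2],[0,0,0.2],[0,0,0.15],[0,0,0.15],[0,0,0.1],[0,0,0.1],[0,0,0]],"twist":[0,0,0,0,0,0,0,0],"grip":[1,1,1,1,1,1,1,1]}'
python3 -m jog '{"translation":[[0,0,0.1],[0,0,0.06],[0,0,0.04],[0,0,0],[0,0,0],[0,0,0],[0,0,0],[0,0,0]],"twist":[0,0,0,0,0,0,0,0],"grip":[1,1,1,1,1,1,1,1]}'
```

```text
time_s: 49.9
tool_pos: [582.2, 41.2, 88.2]
orientation: [[-0.174, 0.985, -0.001], [0.985, 0.174, -0.0], [0.0, -0.001, -1.0]]
ft_force: [0.0, -0.4, -2.2]
gripper_width: 13.1
time_s: 50.9
tool_pos: [582.4, 41.2, 81.2]
orientation: [[-0.174, 0.985, 0.0], [0.985, 0.174, -0.0], [-0.0, 0.0, -1.0]]
ft_force: [-2.6, 0.4, 5.1]
gripper_width: 12.8
```

Seated by force. Release, rise, check, and plan for the knob.

```bash
python3 -m jog '{"translation":[[0,0,0],[0,0,0],[0,0,0],[0,0,0],[0,0,0],[0,0,-0.3],[0,0,-0.7],[0,0,-0.9]],"twist":[0,0,0,0,0,0,0,0],"grip":[0.5,0.5,0.5,0.5,0.5,0.5,0.5,0.5]}'
python3 -m jog '{"translation":[[0,0,-0.9],[0,0,-0.9],[0,0,-0.6],[0,0,0],[0,0,0],[0,0,0],[0,0,0],[0,0,0]],"twist":[0,0,0,0,0,0,0,0],"grip":[0.5,0.5,0.5,0.5,0.5,0.5,0.5,0.5]}'
cat >> h.py <<'E'
def seated(cam="wrist",dy=0):
    c=shot(cam); X=cloud(c); z=X[...,2]
    for k in(-54,54):
        b=sl(0,k+dy); m=(np.hypot(X[...,0]-b[0],X[...,1]-b[1])<55)&(z>71)&(z<84)
        if m.sum()>50: print(cam,k,m.sum(),[np.round(v,1) for v in cv2.minAreaRect(X[m][:,:2].astype(np.float32))],'want',np.round(b,1),'z',np.round(np.percentile(X[m][:,2],[10,50,90]),1))
    m=(z>106)&(z<115)&(np.hypot(X[...,0]-KNOB[0]+.174*dy,X[...,1]-KNOB[1]-.985*dy)<22)
    if m.sum()>20: print('knob',m.sum(),np.round(cv2.minAreaRect(X[m][:,:2].astype(np.float32))[0],1))
    return c
E
python3 - <<'E'
from h import *
seated(); plan([*KNOB,250],100)
E
```

```text
time_s: 51.9
tool_pos: [581.9, 41.2, 157.3]
orientation: [[-0.174, 0.985, -0.001], [0.985, 0.174, 0.0], [0.0, -0.001, -1.0]]
ft_force: [1.1, -0.8, 0.4]
gripper_width: 42.6
time_s: 52.9
tool_pos: [582.2, 41.2, 251.8]
orientation: [[-0.174, 0.985, -0.001], [0.985, 0.174, 0.0], [0.0, -0.001, -1.0]]
ft_force: [-0.0, 0.8, -0.5]
gripper_width: 42.5
wrist -54 3105 [array([581.6,  41. ]), array([90. , 41.8]), np.float64(9.9)] want [582.6  40.6] z [75.  75.9 78.1]
wrist 54 4161 [array([563.8, 147. ]), array([90.7, 40.8]), np.float64(9.9)] want [563.9 147. ] z [74.9 76.  78.1]
knob 348 [499.9  81.6]
p [582.3  41.2 252. ] yang 10.0 q6 -0.18 twist units -15.0 shift units [1.87 1.33 0.05]
```

```bash
python3 -m jog '{"translation":[[0,0,0],[0,0,0],[0,0,0],[0,0,0],[0,0,0],[0,0,0],[0,0,0],[0,0,0]],"twist":[-1,-1,-1,-1,-1,-1,-1,-1],"grip":[0.5,0.5,0.5,0.5,0.5,0.5,0.5,0.5]}'
python3 -m jog '{"translation":[[0,0,0],[0,0,0],[0,0,0],[0,0,0],[0,0,0],[0,0,0],[0,0,0],[0.6,0.4,0]],"twist":[-1,-1,-1,-1,-1,-1,-1,0],"grip":[0.5,0.5,0.5,0.5,0.5,0.5,0.5,0.5]}'
python3 -m jog '{"translation":[[0.8,0.6,0],[0.46,0.34,0],[0,0,0.5],[0,0,0.8],[0,0,0],[0,0,0],[0,0,0],[0,0,0]],"twist":[0,0,0,0,0,0,0,0],"grip":[0.5,0.5,0.5,0.5,0.5,0.5,0.5,0.5]}'
python3 - <<'E'
from h import *
plan([499.7,81.2,73],100); seated()
E
```

```text
time_s: 53.95
tool_pos: [582.4, 41.2, 252.4]
orientation: [[-0.85, 0.527, -0.0], [0.527, 0.85, -0.0], [0.0, -0.0, -1.0]]
ft_force: [0.3, -0.8, 0.5]
gripper_width: 42.8
time_s: 54.95
tool_pos: [557.5, 52.3, 252.2]
orientation: [[-0.985, -0.174, 0.001], [-0.174, 0.985, -0.0], [-0.001, -0.0, -1.0]]
ft_force: [0.8, 0.5, 1.0]
gripper_width: 42.4
time_s: 55.95
tool_pos: [500.6, 81.1, 201.5]
orientation: [[-0.985, -0.174, 0.002], [-0.174, 0.985, 0.0], [-0.002, -0.0, -1.0]]
ft_force: [0.1, 0.4, 0.4]
gripper_width: 42.6
p [500.6  81.1 201.5] yang 100.0 q6 -1.67 twist units 0.0 shift units [0.02 0.01 3.21]
wrist -54 1908 [array([582. ,  40.2]), array([91.6, 41.4]), np.float64(9.9)] want [582.6  40.6] z [75.  76.1 79. ]
wrist 54 1915 [array([563.3, 146.5]), array([90.9, 41.4]), np.float64(9.9)] want [563.9 147. ] z [74.8 76.  78.8]
knob 412 [499.   80.8]
```

```bash
python3 -m jog '{"translation":[[0.02,0,0.7],[0,0,0.7],[0,0,0.7],[0,0,0.6],[0,0,0.4],[0,0,0.11],[0,0,0],[0,0,0]],"twist":[0,0,0,0,0,0,0,0],"grip":[0.5,0.5,0.5,0.5,0.5,0.5,0.5,0.5]}' 40
python3 -m jog '{"translation":[[0,0,0],[0,0,0],[0,0,0],[0,0,0],[0,0,0],[0,0,0],[0,0,0],[0,0,0]],"twist":[0,0,0,0,0,0,0,0],"grip":[1,1,1,1,1,1,1,1]}' 40
python3 -m jog '{"translation":[[0,0.1,0],[0,0.2,0],[0,0.25,0],[0,0.25,0],[0,0.25,0],[0,0.25,0],[0,0.25,0],[0,0.25,0]],"twist":[0,0,0,0,0,0,0,0],"grip":[1,1,1,1,1,1,1,1]}' 40
python3 -m jog '{"translation":[[0,0.25,0],[0,0.25,0],[0,0.25,0],[0,0.25,0],[0,0.25,0],[0,0.25,0],[0,0.25,0],[0,0.15,0]],"twist":[0,0,0,0,0,0,0,0],"grip":[1,1,1,1,1,1,1,1]}' 40
python3 -m jog '{"translation":[[0,0.1,0],[0,0.05,0],[0,0,0],[0,0,0],[0,0,0],[0,0,0],[0,0,0],[0,0,0]],"twist":[0,0,0,0,0,0,0,0],"grip":[1,1,1,1,1,1,1,1]}' 40
```

```text
time_s: 57.0
tool_pos: [499.9, 81.0, 72.9]
orientation: [[-0.985, -0.174, 0.002], [-0.174, 0.985, 0.0], [-0.002, -0.0, -1.0]]
ft_force: [0.1, 0.5, 0.6]
gripper_width: 42.6
time_s: 58.0
tool_pos: [499.5, 80.9, 72.8]
orientation: [[-0.985, -0.174, 0.001], [-0.174, 0.985, -0.0], [-0.001, -0.0, -1.0]]
ft_force: [-0.4, -0.3, 6.3]
gripper_width: 17.0
time_s: 59.0
tool_pos: [486.8, 151.6, 72.8]
orientation: [[-0.985, -0.174, 0.001], [-0.174, 0.985, -0.001], [-0.001, -0.001, -1.0]]
ft_force: [-0.7, -2.7, 6.0]
gripper_width: 16.8
time_s: 60.0
tool_pos: [473.3, 226.7, 72.8]
orientation: [[-0.985, -0.175, 0.001], [-0.175, 0.985, -0.001], [-0.001, -0.001, -1.0]]
ft_force: [-1.1, -1.9, 7.6]
gripper_width: 17.5
time_s: 61.0
tool_pos: [473.0, 228.1, 72.8]
orientation: [[-0.984, -0.176, 0.001], [-0.176, 0.984, -0.007], [-0.0, -0.007, -1.0]]
ft_force: [2.9, -16.7, 7.8]
gripper_width: 17.1
```

```bash
python3 -m jog '{"translation":[[0,-0.15,0],[0,-0.2,0],[0,-0.25,0],[0,-0.25,0],[0,-0.25,0],[0,-0.25,0],[0,-0.25,0],[0,-0.25,0]],"twist":[0,0,0,0,0,0,0,0],"grip":[1,1,1,1,1,1,1,1]}' 40
python3 -m jog '{"translation":[[0,-0.25,0],[0,-0.25,0],[0,-0.25,0],[0,-0.25,0],[0,-0.25,0],[0,-0.25,0],[0,-0.25,0],[0,-0.2,0]],"twist":[0,0,0,0,0,0,0,0],"grip":[1,1,1,1,1,1,1,1]}' 40
python3 -m jog '{"translation":[[0,-0.1,0],[0,-0.1,0],[0,0,0],[0,0,0],[0,0,0],[0,0,0],[0,0,0],[0,0,0]],"twist":[0,0,0,0,0,0,0,0],"grip":[1,1,1,1,1,1,1,1]}' 40
```

```text
time_s: 62.0
tool_pos: [485.3, 160.2, 72.8]
orientation: [[-0.985, -0.174, 0.001], [-0.174, 0.985, 0.001], [-0.001, 0.001, -1.0]]
ft_force: [-1.5, 3.1, 6.1]
gripper_width: 16.9
time_s: 63.0
tool_pos: [499.1, 83.2, 72.9]
orientation: [[-0.985, -0.174, 0.001], [-0.174, 0.985, 0.001], [-0.001, 0.001, -1.0]]
ft_force: [-0.9, 1.6, 5.6]
gripper_width: 17.0
time_s: 64.0
tool_pos: [499.6, 80.3, 72.8]
orientation: [[-0.985, -0.172, -0.0], [-0.172, 0.985, 0.009], [-0.001, 0.008, -1.0]]
ft_force: [-2.9, 19.9, 7.1]
gripper_width: 17.2
```

```bash
python3 -m jog '{"translation":[[0,0.09,0],[0,0,0],[0,0,0],[0,0,0],[0,0,0],[0,0,0],[0,0,0],[0,0,0]],"twist":[0,0,0,0,0,0,0,0],"grip":[1,1,0.5,0.5,0.5,0.5,0.5,0.5]}' 40
python3 -m jog '{"translation":[[0,0,-0.5],[0,0,-0.7],[0,0,-0.8],[0,0,-0.8],[0,0,-0.8],[0,0,-0.8],[0,0,-0.3],[0,0,0]],"twist":[0,0,0,0,0,0,0,0],"grip":[0.5,0.5,0.5,0.5,0.5,0.5,0.5,0.5]}'
python3 - <<'E'
from h import *
b=sl(-34,-207); plan([*b,250],100); seated(); seated("top")
E
```

```text
time_s: 65.0
tool_pos: [499.5, 78.5, 72.1]
orientation: [[-0.985, -0.174, -0.0], [-0.174, 0.985, -0.0], [0.0, 0.0, -1.0]]
ft_force: [-0.1, 0.6, 0.2]
gripper_width: 42.9
time_s: 66.0
tool_pos: [499.7, 78.6, 260.4]
orientation: [[-0.985, -0.174, 0.001], [-0.174, 0.985, 0.0], [-0.001, -0.0, -1.0]]
ft_force: [0.9, -0.1, -0.7]
gripper_width: 42.6
p [499.7  78.6 260.4] yang 100.0 q6 -1.67 twist units 0.01 shift units [-1.03 -5.12  0.26]
wrist -54 1784 [array([581.8,  40.2]), array([90.6, 41. ]), np.float64(10.1)] want [582.6  40.6] z [75.  76.1 78.9]
wrist 54 1743 [array([562.9, 146.4]), array([90. , 41.4]), np.float64(9.9)] want [563.9 147. ] z [74.8 76.  79. ]
knob 283 [499.4  80.8]
top -54 281 [array([583.9,  40.7]), array([90.3, 51.3]), np.float64(11.0)] want [582.6  40.6] z [73.3 76.3 79.7]
```

```bash
python3 -c "
from h import *
plan([581.6,-119.6,250],100)"
python3 -m jog '{"translation":[[-0.2,-0.86,0],[-0.2,-0.86,0],[-0.2,-0.86,0],[-0.2,-0.86,0],[-0.2,-0.86,0],[-0.16,-0.84,0],[0,0,0],[0,0,0]],"twist":[0,0,0,0,0,0,0,0],"grip":[0.5,0.5,0.5,0.5,0.5,0.5,0.5,0.5]}'
python3 - <<'E'
from h import *
plan([581.6,-119.6,170.5],100); c=shot("wrist"); X=cloud(c); z=X[...,2]
m=(z>185)&(z<205)&(np.hypot(X[...,0]-595,X[...,1]+115)<60); print(m.sum(),[np.round(v,1) for v in cv2.minAreaRect(X[m][:,:2].astype(np.float32))],np.percentile(X[m][:,2],95))
E
```

```text
p [498.6  78.5 258.8] yang 100.0 q6 -1.67 twist units 0.01 shift units [-1.18 -5.24  0.22]
time_s: 67.1
tool_pos: [580.0, -115.3, 258.5]
orientation: [[-0.985, -0.174, -0.003], [-0.174, 0.985, 0.001], [0.003, 0.002, -1.0]]
ft_force: [-0.2, -0.0, -0.1]
gripper_width: 42.7
p [ 580.  -115.3  258.5] yang 100.0 q6 -2.01 twist units 0.0 shift units [-0.02 -0.11  2.2 ]
1680 [array([ 587.2, -118.6]), array([58.7, 13.8]), np.float64(10.1)] 198.00868216771784
```

```bash
python3 -m jog '{"translation":[[0,-0.11,0],[0,0,0.5],[0,0,0.6],[0,0,0.6],[0,0,0.4],[0,0,0.1],[0,0,0],[0,0,0]],"twist":[0,0,0,0,0,0,0,0],"grip":[0.5,0.5,0.5,0.5,0.5,0.5,0.5,0.5]}' 30
python3 -m jog '{"translation":[[0,0,0],[0,0,0],[0,0,0],[0,0,0],[0,0,0],[0,0,0],[0,0,0],[0,0,0]],"twist":[0,0,0,0,0,0,0,0],"grip":[1,1,1,1,1,1,1,1]}' 30
python3 -m jog '{"translation":[[0,0.2,0],[0,0.21,0.02],[0,0.21,0.05],[0,0.2,0.07],[0,0.19,0.09],[0,0.19,0.11],[0,0.17,0.12],[0,0.16,0.14]],"twist":[0,0,0,0,0,0,0,0],"grip":[1,1,1,1,1,1,1,1]}' 30
python3 -m jog '{"translation":[[0,0.15,0.16],[0,0.13,0.17],[0,0.11,0.18],[0,0.09,0.19],[0,0.07,0.2],[0,0.05,0.21],[0,0.03,0.21],[0,0.01,0.21]],"twist":[0,0,0,0,0,0,0,0],"grip":[1,1,1,1,1,1,1,1]}' 30
python3 -m jog '{"translation":[[0,0,0.06],[0,0,0],[0,0,0],[0,0,0],[0,0,0],[0,0,0],[0,0,0],[0,0,0]],"twist":[0,0,0,0,0,0,0,0],"grip":[1,1,1,1,1,1,1,1]}' 30
```

```text
time_s: 68.15
tool_pos: [582.5, -120.3, 173.1]
orientation: [[-0.985, -0.174, 0.002], [-0.174, 0.985, -0.001], [-0.002, -0.001, -1.0]]
ft_force: [-0.5, 0.1, 0.0]
gripper_width: 42.4
time_s: 69.15
tool_pos: [582.1, -120.3, 172.7]
orientation: [[-0.985, -0.174, 0.001], [-0.174, 0.985, -0.0], [-0.001, -0.001, -1.0]]
ft_force: [-0.8, 0.2, 5.1]
gripper_width: 13.0
time_s: 70.15
tool_pos: [571.1, -59.6, 147.6]
orientation: [[-0.985, -0.174, 0.0], [-0.174, 0.985, -0.0], [-0.0, -0.0, -1.0]]
ft_force: [1.7, -4.4, 2.3]
gripper_width: 13.1
time_s: 71.15
tool_pos: [566.5, -34.5, 86.4]
orientation: [[-0.985, -0.174, -0.0], [-0.174, 0.985, 0.0], [0.0, 0.0, -1.0]]
ft_force: [-0.1, -3.4, 3.6]
gripper_width: 12.5
time_s: 72.15
tool_pos: [566.6, -34.5, 84.9]
orientation: [[-0.985, -0.174, 0.0], [-0.174, 0.985, 0.001], [-0.0, 0.0, -1.0]]
ft_force: [-1.3, -3.1, 6.3]
gripper_width: 12.9
```

```bash
python3 -m jog '{"translation":[[0,0,0],[0,0,0],[0,0,0],[0,0,0],[0,0,0],[0,0,-0.3],[0,0,-0.7],[0,0,-0.9]],"twist":[0,0,0,0,0,0,0,0],"grip":[0.4,0.4,0.4,0.4,0.4,0.4,0.4,0.4]}'
python3 -m jog '{"translation":[[0,0,-0.9],[0,0,-0.7],[0,0,0],[0,0,0],[0,0,0],[0,0,0],[0,0,0],[0,0,0]],"twist":[0,0,0,0,0,0,0,0],"grip":[0.4,0.4,0.4,0.4,0.4,0.4,0.4,0.4]}'
python3 - <<'E'
from h import *
st(); c=seated(); X=cloud(c); z=X[...,2]; g=c["frame"].max(2)
b=sl(-34,-122); m=(np.hypot(X[...,0]-b[0],X[...,1]-b[1])<30)&(z>95)&(z<125)&(g<70); print('bar',m.sum(),[np.round(v,1) for v in cv2.minAreaRect(X[m][:,:2].astype(np.float32))],np.percentile(X[m][:,2],[50,95]))
save(c,'w6.png',s=1.3); save(shot("scene"),'s6.png',(220,150,460,280),3)
E
```

```text
time_s: 73.15
tool_pos: [566.1, -34.6, 161.4]
orientation: [[-0.985, -0.174, -0.001], [-0.174, 0.985, 0.0], [0.001, 0.0, -1.0]]
ft_force: [0.1, -0.7, 0.6]
gripper_width: 51.2
time_s: 74.15
tool_pos: [566.5, -34.7, 224.2]
orientation: [[-0.985, -0.174, -0.001], [-0.174, 0.985, 0.0], [0.001, 0.0, -1.0]]
ft_force: [-0.7, -0.6, 0.3]
gripper_width: 51.1
74.15 [566.5 -34.7 224.2] [[-0.985, -0.174, -0.001], [-0.174, 0.985, 0.0], [0.001, 0.0, -1.0]] F [-0.7 -0.6  0.3] w 51.1 q [-0.14  0.3   1.53 -0.    1.31 -1.88]
wrist -54 2970 [array([582. ,  40.7]), array([90.9, 42.5]), np.float64(9.9)] want [582.6  40.6] z [74.9 76.  78.7]
wrist 54 3442 [array([563.9, 146.9]), array([91.2, 44. ]), np.float64(9.4)] want [563.9 147. ] z [74.7 76.  78.8]
knob 432 [499.3  80.8]
bar 846 [array([566.8, -33.5]), array([48.5, 14.7]), np.float64(10.8)] [110.62882791 112.35575745]
```

View pics/s6.png

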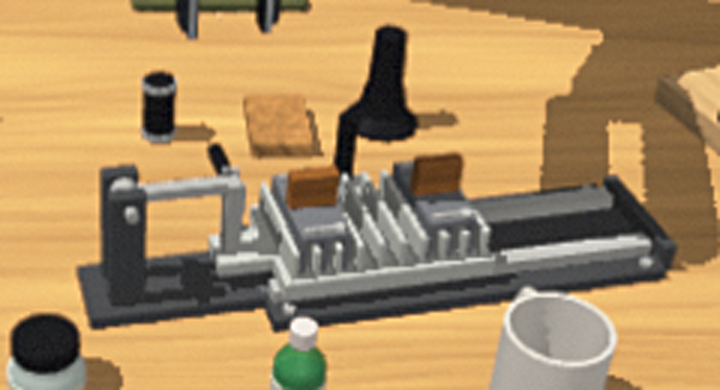

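View pics/w6.png

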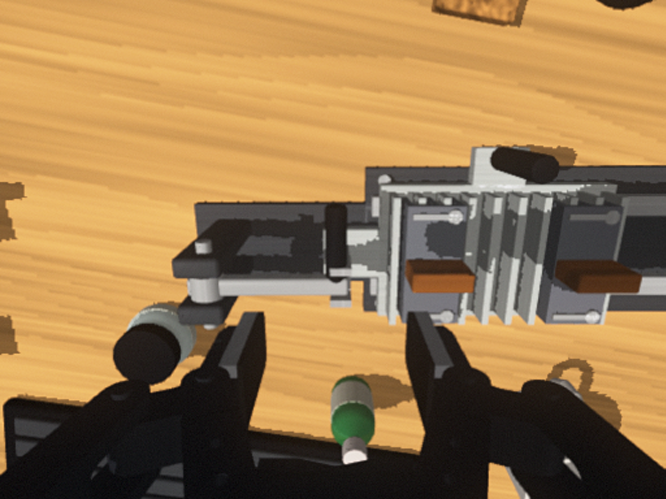

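```bash
python3 -c "
from h import *
racks(); manip.job_done(); st()"
```

```text
bar [ 611.  -361.9] [13. 40.] plate [ 611.3 -362.6] [90. 43.] xang 14.7 rgb [182.   35.   26.5]
bar [ 462.8 -395.7] [41. 15.] plate [ 463.2 -395.4] [41. 91.] xang -71.8 rgb [166.  42.  31.]
the job is handed in; nothing more can be done
the job is handed in; nothing more can be done
```

The job is finished and handed in at about 74 s. I raised the latch upright and ran the empty carriage out and back home. Both grey racks then went on, in bays 0 and 2. I ran the loaded carriage out and back home, and closed the latch last.

**Final checks**
- **Racks:** both plate tops are at 76 mm (40 + 36), so the fins are fully down. They are within about 1 mm of the bay centres and about 10° in yaw, in line with the slide.
- **Carriage:** on both runs the force rose to 17–32 N at the far stop and 18–20 N at the home stop with no further motion. Knob travel was 150 mm between them.
- **Latch:** the thumb bar's top is at about 112 mm, so its centre is about 105 mm high. That is level, and in the picture it sits in the fork.
- **Look-alikes:** two of the red ones were re-measured and had not moved. I did not re-measure the third red one, the purple one or the other bystanders. Those in the last views looked in place, and nothing touched them.

**What went off plan**
- One rack was knocked about 45 mm early in the run, so I measured it again before picking it up.
- When I let go of the knob after the empty run, the carriage drifted about 3 mm off home. I pushed it back against the stop before loading.
- The carriage's starting position was also about 3 mm off the home stop.

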